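# Lay out the sample tins for weighing

### The job

Lay out the sample tins for weighing: first stand the yellow-lidded tin midway between the two amber bottles on their steel tray, and once it stands there, set the small green-lidded tin centrally on top of it. Also stand the blue-lidded tin in the middle of the balance's round pan, and the red-lidded tin in the white ring to the left of the white jar (left as the robot sees it); do these two whenever you like. Keep the tins upright throughout, and leave the black-lidded tin, the vial and the steel ring where they are.

Things in the scene. Friction and masses are not known exactly. Their poses are not given: they have to be found in the camera images.
- tin_yellow_mid (a point): Aluminium sample tin, closed, an upright cylinder 56 mm across and 46 mm high, with a flat yellow lid. Loose, about 0.14 kg. The point is its centre, 23 mm above its underside; z up. It starts upright on the table, in a loose row of five tins running from left to right in front of the robot, centres at least 95 mm apart, in any order.
- tin_blue_mid (a point): Aluminium sample tin, closed, an upright cylinder 56 mm across and 46 mm high, with a flat blue lid. Loose, about 0.14 kg. The point is its centre, 23 mm above its underside; z up. It starts upright on the table, in a loose row of five tins running from left to right in front of the robot, centres at least 95 mm apart, in any order.
- tin_red_mid (a point): Aluminium sample tin, closed, an upright cylinder 56 mm across and 46 mm high, with a flat red lid. Loose, about 0.14 kg. The point is its centre, 23 mm above its underside; z up. It starts upright on the table, in a loose row of five tins running from left to right in front of the robot, centres at least 95 mm apart, in any order.
- tin_green_mid (a point): Small aluminium sample tin, closed, an upright cylinder 44 mm across and 34 mm high, with a flat green lid. Loose, about 0.07 kg. The point is its centre, 17 mm above its underside; z up. It starts upright on the table, in a loose row of five tins running from left to right in front of the robot, centres at least 95 mm apart, in any order.
- balance_pan (a point): Centre of the upper face of the round steel pan of the small white laboratory balance (pan 104 mm across, its face 60 mm above the table; it does not give). The balance is fixed to the table; its case is 130 mm wide (y) and 46 mm high, reaching 70 mm behind the pan's centre (+x) and 100 mm before it (-x), with a display panel on top of the front part reaching 51 mm high. x points away from the balance's front panel, y to the left of it as seen from the robot, z up.
- between_bottles (a point): Midpoint between two small amber bottles with white caps, on the upper face of the flat steel tray on which they stand (tray 85 x 210 mm, 5 mm thick). The bottles are 40 mm across, their tops 69 mm above the table, their centres 80 mm from this point on either side along y. All fixed. x along the short side of the tray, away from the robot; y along the long side, to the left; z up.
- left_ring (a point): Centre of the white ring (70 mm across) printed on a dark blue mat (85 x 235 mm, 4 mm thick) to the left, as seen from the robot, of a white jar with a black cap; on the mat's upper face. The jar is 56 mm across, its top 70 mm above the table, its centre 80 mm from this point along -y. A second, equal ring lies on the jar's other side. All fixed. x along the short side of the mat, away from the robot; y along the long side, away from the jar; z up.
- tin_black_mid (a point): Aluminium sample tin, closed, an upright cylinder 56 mm across and 46 mm high, with a flat black lid. Loose, about 0.14 kg. The point is its centre, 23 mm above its underside; z up. It starts upright on the table, in a loose row of five tins running from left to right in front of the robot, centres at least 95 mm apart, in any order. It is not part of the job and is to be left where it stands.
- vial_mid (a point): Small white vial with a red cap, 22 mm across, 46 mm high, loose, 0.03 kg; the point is its centre, 23 mm above its underside. It is not part of the job and is to be left where it stands.
- core_ring_mid (a point): Short steel core ring standing on end, open, 40 mm across, 22 mm high, loose, 0.06 kg; the point is its centre, 11 mm above its underside. It is not part of the job and is to be left where it stands.

How it is judged:
By the outcome, as a careful person would: the job done as asked, in the order asked, and still so for the second after the job is handed in, with the robot touching nothing.
It also fails if it takes over 115 s, if anything falls off the work surface, if the arm or the gripper's body presses on something with over 40 N, if the wrist force passes 120 N, or if a joint passes its speed limit or range.

### The arm

A 6-joint arm with a two-finger parallel gripper is mounted at the origin on the work surface. World frame = base frame: x ahead of the robot, y to its left, z up, the work surface at z = 0. Lengths are in m, angles in rad, forces in N, time in s.
With the tool pointing down it reaches from about 0.15 to 0.775 m from the base axis. Payload 6.1 kg.
Tool frame: the origin (TCP) lies between the finger pads; the fingertips stand 19 mm ahead of it and the grasp point (between the pads) is the TCP; y points along the fingers, z is the direction in which the jaws open and shut, and the axes are right-handed (so a half turn about y gives the same grasp; the last joint's range is limited). The gripper opens to 85 mm and grips with 20 to 120 N. Pads are 22 mm wide; open, the fingers measure 114 mm over their backs; the gripper's body (76 mm by 85 mm) begins 54 mm behind the grasp point. The pads swing forward as they close: fully open they stand 13 mm farther back than shut.
Start: joints at [1.183, 0.126, -0.04, 1.405, 0, 1.571], TCP at [0.199, 0.486, 0.214] pointing down, gripper open.
Joint ranges: [-2.72, 2.72], [-0.95, 1.95], [-1.27, 1.35], [-1.78, 2.02], [-1.46, 1.47], [-3.14, 3.14]. Speed limits (rad/s): [2.39, 2.39, 3.01, 3.14, 3.14, 3.14].

### API

Orientations are given as a 3x3 rotation matrix whose columns are the frame's x, y, z axes.
In Python, from rig import robot, snapshot, get_calibration, order gives the robot as it stands.
- The arm moves only by the tool play_rows, never from a script. Its argument "steps" is a list of rows, each an object of numbers: "tx", "ty", "tz": the shift along the tool's x, y, z scaled (see below); "twist": the turn about the tool's y scaled (see below). In form: [{"tx": .., "ty": .., "tz": .., "twist": ..}, ...]. A call has 1 to 8 rows; each row shifts and turns the commanded pose from where the row before left it, along the tool's axes as they then stand; what a row does not reach is not made up. The controller multiplies each number of a shift by 0.03 m and each number of a turn by 4 degrees. A row lasts 1/10 s, in which the tool goes at most 50 mm and 8.59 degrees, less where a joint would pass 70% of its speed; a pose out of reach is approached as far as the arm can. A call with a number of a shift or a turn outside -1 to 1 is refused whole. A call with a gripper value outside its range is refused whole. "grip" is the opening, from 0 (shut) to 1 (fully open), set as the call begins (left out, the last holds). The fingers move at their own pace and stop on an object; "squeeze" is the grip in N (left out, the last holds). Time passes only in rows, so rows that do not move let the fingers close. It gives the time, the measured TCP pose, the force and the opening at its end, in the units of the state.
- robot.observe(): the state, without advancing time (a new reading comes with each control period).
- snapshot(name): name is "scene" or "side" or "wrist"; returns the picture (480x640x3 uint8, red, green, blue); there is no depth.
- get_calibration(name): a dict with "fovy" (degrees; the focal length in pixels is half the picture's height over the tangent of half this angle, whatever the lens; pixels are square), "cx", "cy" (the principal point, pixels), "k1" (the pictures are not rectified: a ray, as slopes to the right and down, at radius r is drawn at 1 + k1 r^2 times it, then the intrinsics apply), "R" (3x3) and "t" (3): a world point X has camera coordinates R X + t. Camera axes: x right, y down, z forward; pixel columns grow to the right and rows downward; lengths in m; the calibration is good to about 2 mm. A picture is of the moment at which its call begins: read the wrist's pose just before it. get_calibration takes no time and is no camera call; for the wrist camera it gives the pose at the moment of the call.
- order.sign_off(): hands the job in, once; it reports no verdict.
The state is a dict: "t": time; "joint_pos": joint angles; "qd": joint speeds; "tau": joint torques, N m; "position": TCP position; "tool_rot": TCP orientation; "ft_force": force on the tool from outside, world axes, zero at the start; "wrist_torque": the same for the moment, N m; "opening": opening from 0.0 (shut) to 1.0 (fully open).
Only numpy, scipy, OpenCV 4.12 (cv2) and the standard library are available. Lean on these libraries where they do the work, as an engineer would, in place of code of your own. Each camera call takes 0.05 s, during which the arm holds its last target.

## Working session

There is one attempt and no reset: what is moved stays moved. The work goes in short steps, Python scripts to look and compute and a tool call to move; the robot and the scene stay as the last step left them, time stands still between calls to the robot, and variables do not carry over. Pictures are saved under pics/ and viewed, and the job is handed in when it is done.

Besides the shell and the picture viewer there is one more tool, called after "Emit:" as name([rows], argument=value, ...), one row to a line, values as JSON. play_rows: Moves the arm, as the interface text tells. Shifts and turns lie within -1 to 1; 1 stands for 0.03 m of shift or 4 degrees of turn. Its arguments: {"type":"object","properties":{"steps":{"type":"array"},"grip":{"type":"number"},"squeeze":{"type":"number"}},"required":["steps"]}

```bash
mkdir -p pics; ls
python3 - <<'E'
from rig import robot,snapshot,get_calibration
import cv2,numpy as np
np.set_printoptions(precision=4,suppress=True)
s=robot.observe();print(s)
for n in ["scene","side","wrist"]:
    c=get_calibration(n);print(n,c)
    im=snapshot(n);cv2.imwrite(f"pics/{n}0.png",im[:,:,::-1])
E
```

```text
pics
{'t': 0.0, 'joint_pos': array([ 1.183 ,  0.1264, -0.0407,  1.4054,  0.    ,  1.5708]), 'qd': array([-0.    ,  0.0002, -0.0015, -0.0008, -0.0007, -0.0006]), 'tau': array([ -0.0004, -43.5916,  35.2924,   0.0173,   0.0001,   0.    ]), 'position': array([0.1984, 0.4856, 0.2132]), 'tool_rot': array([[ 0.9257, -0.0006,  0.3782],
       [-0.3782, -0.0015,  0.9257],
       [-0.    , -1.    , -0.0017]]), 'ft_force': array([-0.1079, -0.0192, -0.1907]), 'wrist_torque': array([-0.0152, -0.0095, -0.0221]), 'opening': 0.997600612598092}
scene {'fovy': 54.93445564708814, 'cx': 325.59811843337457, 'cy': 238.8821532931104, 'k1': -0.035518344741496885, 'R': array([[ 0.3255,  0.9455,  0.0005],
       [ 0.5854, -0.2011, -0.7854],
       [-0.7426,  0.256 , -0.6189]]), 't': array([-0.2135, -0.2365,  1.3372])}
side {'fovy': 47.6803941180565, 'cx': 327.3303861962284, 'cy': 241.81986198967348, 'k1': -0.09707878208232412, 'R': array([[-0.9901, -0.14  ,  0.0022],
       [-0.1077,  0.751 , -0.6515],
       [ 0.0896, -0.6453, -0.7587]]), 't': array([0.5165, 0.086 , 0.8605])}
wrist {'fovy': 69.97465812514652, 'cx': 317.90108997791975, 'cy': 237.99660052423167, 'k1': -0.032428739739640104, 'R': array([[ 0.3788,  0.9255, -0.0024],
       [ 0.8754, -0.3575,  0.3254],
       [ 0.3003, -0.1254, -0.9456]]), 't': array([-0.5231, -0.0418,  0.3815])}
```

View pics/scene0.png

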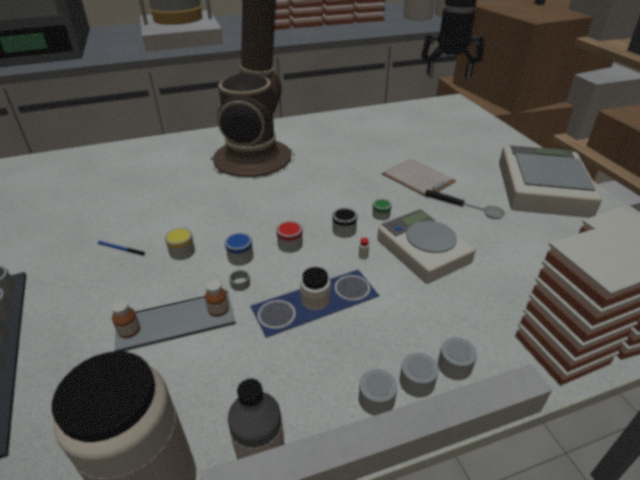

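View pics/side0.png

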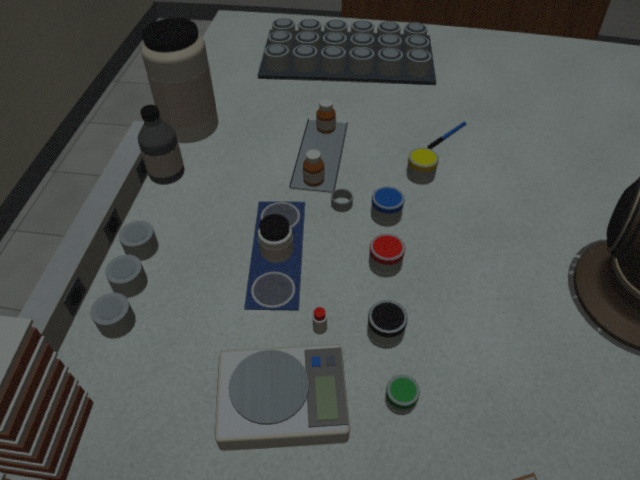

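View pics/wrist0.png

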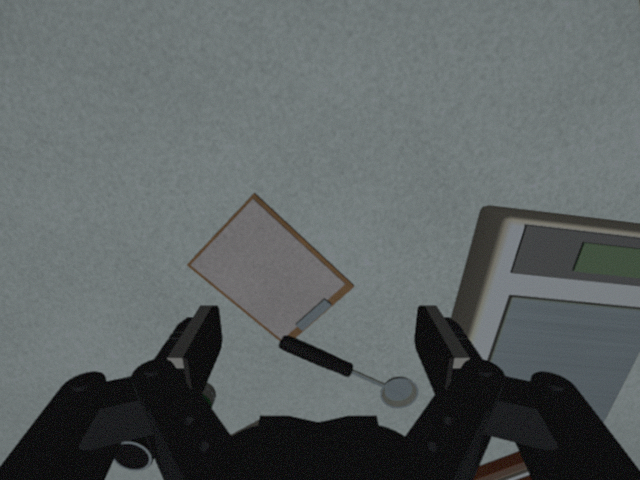

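```bash
cat > h.py <<'E'
import cv2,numpy as np
from rig import robot,snapshot,get_calibration
np.set_printoptions(precision=4,suppress=True)
def K(c):
    f=240/np.tan(np.radians(c["fovy"])/2); return np.array([[f,0,c["cx"]],[0,f,c["cy"]],[0,0,1]]),np.array([c["k1"],0,0,0,0])
def ray(c,uv):
    k,d=K(c); uv=np.atleast_2d(np.array(uv,float))
    n=cv2.undistortPoints(uv[:,None,:],k,d)[:,0]
    D=np.c_[n,np.ones(len(n))]@c["R"]; o=-c["R"].T@c["t"]; return o,D/np.linalg.norm(D,axis=1)[:,None]
def plane(c,uv,z):
    o,D=ray(c,uv); return o+D*((z-o[2])/D[:,2])[:,None]
def proj(c,X):
    k,d=K(c); return cv2.projectPoints(np.atleast_2d(np.array(X,float))[:,None,:],cv2.Rodrigues(c["R"])[0],c["t"],k,d)[0][:,0]
def tri(c1,u1,c2,u2):
    A=[];b=[]
    for c,u in((c1,u1),(c2,u2)):
        o,D=ray(c,u);P=np.eye(3)-np.outer(D[0],D[0]);A.append(P);b.append(P@o)
    return np.linalg.lstsq(np.vstack(A),np.hstack(b),rcond=None)[0]
def circ(c,cnt,z):
    "contour cast to plane z, fitted circle: centre, diameters"
    p=plane(c,cnt.reshape(-1,2),z)[:,:2]*1000
    h=cv2.convexHull(p.astype(np.float32))
    (x,y),(a,b),_=cv2.fitEllipse(p.astype(np.float32)); return np.array([x,y,a,b])
def comps(m,amin=30):
    cs,_=cv2.findContours(m.astype(np.uint8),cv2.RETR_EXTERNAL,cv2.CHAIN_APPROX_NONE)
    return [q for q in cs if cv2.contourArea(q)>amin]
def hsv(im): return cv2.cvtColor(cv2.medianBlur(im,3),cv2.COLOR_RGB2HSV)
H={"yellow":((22,120,60),(36,255,255)),"blue":((100,150,60),(125,255,255)),"green":((45,120,40),(80,255,255)),"red":((0,170,80),(6,255,255))}
def lids(im):
    h=hsv(im);r={}
    for n,(a,b) in H.items():
        m=cv2.inRange(h,a,b)
        if n=="red": m|=cv2.inRange(h,(172,170,80),(180,255,255))
        r[n]=comps(m)
    return r
E
python3 - <<'E'
from h import *
for n in("scene","side"):
    im=cv2.imread(f"pics/{n}0.png")[:,:,::-1].copy();c=get_calibration(n)
    for k,cs in lids(im).items():
        for q in cs:
            x,y,w,h=cv2.boundingRect(q)
            print(n,k,cv2.contourArea(q),(x,y,w,h),circ(c,q,.034 if k=="green" else .046))
    cv2.imwrite(f"pics/{n}_z.png",cv2.resize(im[:,:,::-1][ (190 if n=="scene" else 90):(370 if n=="scene" else 450),(90 if n=="scene" else 200):(490 if n=="scene" else 450)],None,fx=2 if n=="scene" else 1.6,fy=2 if n=="scene" else 1.6,interpolation=cv2.INTER_CUBIC))
E
```

```text
scene yellow 169.5 (168, 230, 21, 12) [ 372.3752 -232.9227   38.5263   41.6387]
scene blue 157.0 (228, 235, 20, 12) [ 430.5978 -115.7847   35.5662   39.8385]
scene green 36.0 (377, 201, 11, 6) [386.1652 233.4023  20.5152  23.6987]
scene red 135.5 (280, 223, 19, 11) [424.6845  -3.8678  34.791   38.7694]
side yellow 293.5 (411, 149, 25, 16) [ 373.7044 -233.9729   44.5585   45.6838]
side blue 54.0 (312, 357, 8, 9) [507.7595 213.4528  10.7143  13.7829]
side blue 350.5 (375, 188, 27, 19) [ 432.468  -116.6488   42.8264   44.8596]
side blue 44.0 (442, 123, 23, 17) [ 319.6962 -317.528     5.616    89.8335]
side green 444.0 (391, 378, 25, 24) [386.6237 232.7834  32.7827  33.5781]
side red 64.0 (314, 308, 11, 9) [514.8013 134.5519  14.1402  14.7806]
side red 444.0 (373, 236, 29, 21) [426.0884  -4.7593  42.4141  44.8428]
```

View pics/scene_z.png

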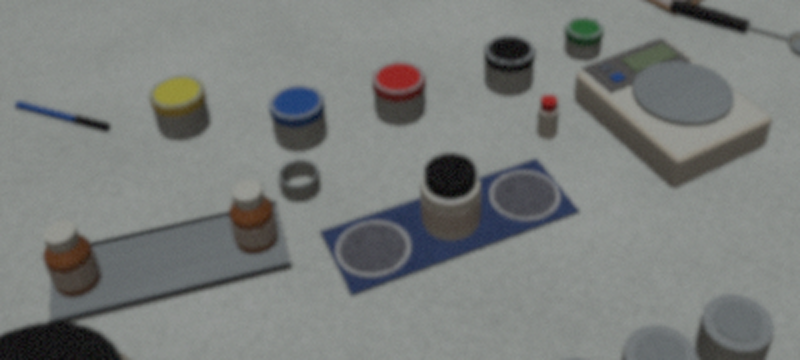

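View pics/side_z.png

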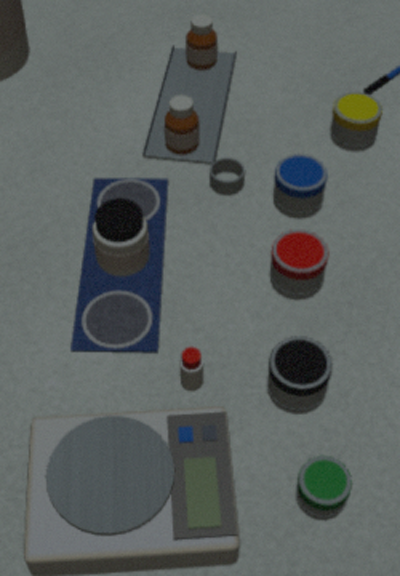

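Run:
```python
from h import *
C={n:get_calibration(n) for n in("scene","side")}
pk={"pan":((431,236),(268.9,385.6),.06),"lring":((352.5,287),(273.1,289.4),.004),"b_right":((120,305),(326.3,103.8),.069),"b_left":((213.5,284),(313,155),.069)}
for k,(a,b,z) in pk.items(): print(k,plane(C["scene"],a,z)[0]*1000,plane(C["side"],b,z)[0]*1000,tri(C["scene"],a,C["side"],b)*1000)
for n in C:
    im=cv2.imread(f"pics/{n}0.png")[:,:,::-1].copy();h=hsv(im);c=C[n]
    mat=cv2.inRange(h,(105,90,20),(128,255,120))
    for q in comps(mat,300):
        hull=cv2.convexHull(q);r=cv2.minAreaRect((plane(c,hull.reshape(-1,2),.004)[:,:2]*1000).astype(np.float32));print(n,"mat",cv2.contourArea(q),r)
        M=np.zeros(mat.shape,np.uint8);cv2.fillPoly(M,[hull],255)
        inner=cv2.erode(M,np.ones((3,3)))&~mat
        for w in comps(inner,200):print("  in",cv2.boundingRect(w),circ(c,w,.004))
    # black tin & pan
    blk=cv2.inRange(h,(0,0,0),(180,255,38))
    for q in comps(blk,60):
        x,y,w,hh=cv2.boundingRect(q)
        if w<60: print(n,"blk",(x,y,w,hh),circ(c,q,.046))
    for p in [(431,236) if n=="scene" else (269,386), (400,255) if n=="scene" else (225,405)]: print(n,p,h[p[1],p[0]],im[p[1],p[0]])
    # vial, core ring: see picks
pk={"ring":((240,276),(342,196),.022),"vialcap":((364.5,240),(319.5,312),.046)}
for k,(a,b,z) in pk.items(): print(k,plane(C["scene"],a,z)[0]*1000,plane(C["side"],b,z)[0]*1000)
```

```text
pan [563.9885 260.893   60.    ] [560.4001 264.6506  60.    ] [560.8644 263.2157  57.0612]
lring [597.6836  76.1177   4.    ] [598.0742  75.4801   4.    ] [598.0268  75.8791   4.4558]
b_right [ 571.8179 -342.4945   69.    ] [ 571.9446 -339.9981   69.    ] [ 571.8507 -342.1773   68.2255]
b_left [ 571.5027 -182.9731   69.    ] [ 573.4205 -180.731    69.    ] [ 572.9184 -182.2639   68.9999]
scene mat 860.0 ((611.8304443359375, -23.360626220703125), (79.748046875, 192.3809051513672), 7.240139007568359)
  in (265, 299, 32, 31) [623.0765 -74.4121  48.031   78.6497]
  in (300, 281, 32, 30) [598.2354   1.2075  58.3481  79.7194]
  in (334, 280, 25, 21) [604.254   53.6734  25.0917  68.0312]
scene blk (243, 423, 37, 23) [ 845.4478 -166.1367   57.1515   63.1115]
scene blk (593, 415, 47, 65) [1047.8842  282.8074   23.0208  141.1172]
scene blk (239, 380, 24, 28) [ 796.418  -165.7936   34.3887   47.0012]
scene blk (304, 268, 23, 20) [590.8488   0.9522  43.1702  52.653 ]
scene blk (336, 210, 18, 9) [414.7174 127.5951  32.1898  38.8165]
scene blk (426, 191, 37, 14) [421.0104 367.8434  18.2094 104.453
[... 1718 characters left out ...]

side blk (599, 178, 41, 143) [ 37.0552 -52.0128  61.6305 310.834 ]
side blk (150, 167, 34, 17) [ 834.6708 -123.5849   51.9775   55.493 ]
side blk (136, 159, 12, 24) [ 884.155  -122.5073   17.3521   57.2333]
side blk (140, 135, 37, 21) [ 876.535  -196.3655   59.8822   65.9345]
side blk (141, 105, 20, 22) [ 927.7769 -287.2529   36.3177   80.1108]
side blk (410, 0, 54, 25) [ 353.2071 -837.9416  130.3735  159.5806]
side blk (376, 0, 24, 20) [ 479.3012 -824.4195   54.0712  116.973 ]
side (269, 386) [97 26 88] [79 87 88]
side (225, 405) [ 99  15 118] [111 116 119]
ring [ 513.9625 -129.6592   22.    ] [ 513.6472 -131.3258   22.    ]
vialcap [515.6405 133.7868  46.    ] [514.1768 134.3977  46.    ]
```

Emit:
play_rows([
  {"tx": 1, "ty": 0, "tz": 0, "twist": 1},
  {"tx": 1, "ty": 0, "tz": 0, "twist": 1},
  {"tx": 1, "ty": 0, "tz": 0, "twist": 1},
  {"tx": 1, "ty": 0, "tz": 0, "twist": 1},
  {"tx": 1, "ty": 0, "tz": 0, "twist": 1},
  {"tx": 1, "ty": 0, "tz": 0, "twist": 1},
  {"tx": 1, "ty": 0, "tz": 0, "twist": 1},
  {"tx": 1, "ty": 0, "tz": 0, "twist": 1},
], grip=0.9, squeeze=40)

```text
t: 0.95
position: [0.3905, 0.345, 0.2136]
tool_rot: [[0.582, -0.0, 0.813], [-0.813, -0.0, 0.582], [0.0, -1.0, -0.001]]
ft_force: [0.7, 0.1, -0.8]
opening: 0.899
```

Emit:
play_rows([
  {"tx": 1, "ty": 0, "tz": -0.2, "twist": 1},
  {"tx": 1, "ty": 0, "tz": -0.2, "twist": 1},
  {"tx": 1, "ty": 0, "tz": -0.2, "twist": 1},
  {"tx": 1, "ty": 0, "tz": -0.2, "twist": 1},
  {"tx": 1, "ty": 0, "tz": -0.2, "twist": 1},
  {"tx": 1, "ty": 0, "tz": -0.2, "twist": 1},
  {"tx": 1, "ty": 0, "tz": -0.2, "twist": 1},
  {"tx": 1, "ty": 0, "tz": -0.2, "twist": 1},
])

```text
t: 1.75
position: [0.4335, 0.1071, 0.2137]
tool_rot: [[0.063, -0.0, 0.998], [-0.998, -0.0, 0.063], [0.0, -1.0, -0.0]]
ft_force: [0.6, 0.3, -0.2]
opening: 0.902
```

Emit:
play_rows([
  {"tx": 1, "ty": 0, "tz": 0, "twist": 0.9},
  {"tx": 1, "ty": 0, "tz": 0, "twist": 0},
  {"tx": 1, "ty": 0, "tz": 0, "twist": 0},
  {"tx": 1, "ty": 0, "tz": 0, "twist": 0},
  {"tx": 0, "ty": 0, "tz": 0, "twist": 0},
])

```text
t: 2.25
position: [0.4356, -0.0141, 0.2138]
tool_rot: [[-0.001, -0.0, 1.0], [-1.0, -0.001, -0.001], [0.001, -1.0, -0.0]]
ft_force: [-0.2, 0.4, -0.1]
opening: 0.904
```

Run:
```python
from h import *
c=get_calibration("wrist");im=snapshot("wrist");cv2.imwrite("pics/w1.png",im[:,:,::-1])
for k,cs in lids(im).items():
    for q in cs: print(k,cv2.boundingRect(q),circ(c,q,.034 if k=="green" else .046))
```

```text
yellow (246, 373, 40, 31) [ 371.3115 -234.5286   45.8702   46.197 ]
yellow (247, 363, 42, 18) [ 372.1397 -233.7133   56.6703   68.3151]
blue (293, 283, 43, 38) [ 430.2151 -117.2279   45.2518   45.6994]
blue (439, 280, 20, 10) [572.5397 -96.8153   8.8477  19.849 ]
blue (487, 272, 15, 13) [623.127  -90.8339   9.454   15.4134]
blue (438, 220, 30, 20) [571.3481 -34.4375  15.5965  25.7074]
blue (438, 203, 12, 28) [558.1245 -23.6006   9.2679  26.8633]
blue (443, 182, 9, 9) [559.57     9.6116   7.2603   8.8761]
blue (438, 182, 12, 23) [555.4136   0.2873   8.1828  21.3061]
blue (441, 160, 15, 16) [557.7197  27.7373  10.7961  12.7225]
blue (457, 152, 16, 19) [572.6499  33.5491  13.0415  16.2143]
blue (446, 148, 11, 11) [560.2493  40.6098   8.2711   8.8917]
blue (472, 137, 42, 38) [602.1204  36.109   30.2715  35.3275]
blue (507, 100, 9, 35) [612.2368  71.4248   6.6365  27.4962]
blue (436, 93, 14, 12) [545.656   89.7121   8.3123  11.9774]
blue (436, 83, 13, 9) [544.8405  96.6859   5.6133  10.1234]
blue (487, 75, 30, 23) [599.5463  99.3233  14.4483  25.6278]
red (284, 178, 47, 45) [424.0962  -5.3316  44.2325  44.3256]
red (399, 33, 20, 22) [512.7646 132.0515  15.2512  16.3355]
```

View pics/w1.png

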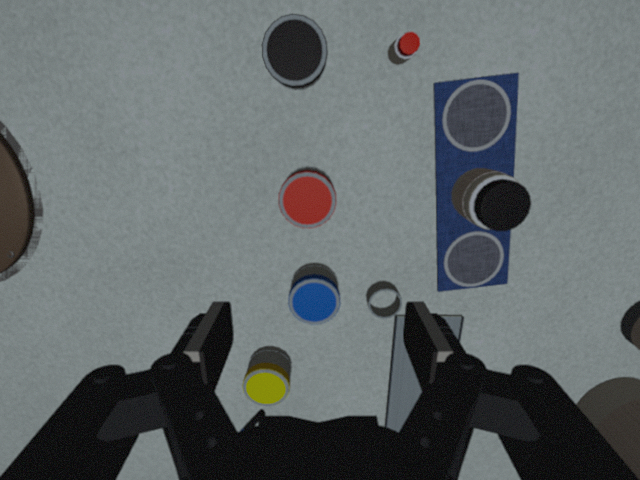

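Emit:
play_rows([
  {"tx": -0.31, "ty": 0.8, "tz": -0.35, "twist": 0},
  {"tx": 0, "ty": 1, "tz": 0, "twist": 0},
  {"tx": 0, "ty": 1, "tz": 0, "twist": 0},
  {"tx": 0, "ty": 1, "tz": 0, "twist": 0},
  {"tx": 0, "ty": 0.5, "tz": 0, "twist": 0},
  {"tx": 0, "ty": 0, "tz": 0, "twist": 0},
])

```text
t: 2.9
position: [0.4234, -0.0014, 0.0827]
tool_rot: [[0.004, -0.005, 1.0], [-1.0, 0.0, 0.004], [-0.0, -1.0, -0.005]]
ft_force: [-0.0, -0.5, 0.4]
opening: 0.898
```

Run:
```python
from h import *
c=get_calibration("wrist");s=robot.observe();print(s["position"]);im=snapshot("wrist");cv2.imwrite("pics/w2.png",im[:,:,::-1])
for k,cs in lids(im).items():
    for q in cs:
        if k in("red","blue") and cv2.contourArea(q)>600: print(k,cv2.boundingRect(q),circ(c,q,.034 if k=="green" else .046))
```

```text
[ 0.4234 -0.0014  0.0827]
blue (296, 381, 64, 41) [ 429.6435 -113.3357   36.7575   48.7462]
blue (517, 151, 86, 75) [569.5037 119.7358  76.8424 170.8938]
red (284, 232, 74, 69) [424.0884  -5.1737  45.8826  45.9993]
red (482, 0, 33, 37) [512.7825 132.4384  16.3476  16.5223]
```

View pics/w2.png

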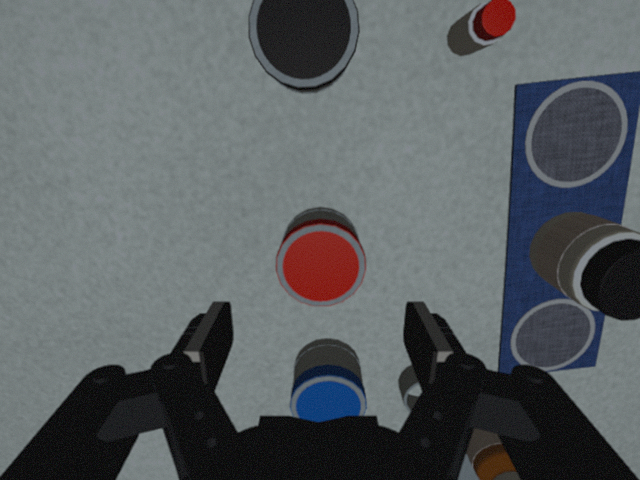

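Emit:
play_rows([
  {"tx": 0.12, "ty": 0.6, "tz": 0, "twist": 0},
  {"tx": 0, "ty": 0.6, "tz": 0, "twist": 0},
  {"tx": 0, "ty": 0.55, "tz": 0, "twist": 0},
  {"tx": 0, "ty": 0, "tz": 0, "twist": 0},
])

```text
t: 3.35
position: [0.4248, -0.0055, 0.032]
tool_rot: [[0.004, -0.002, 1.0], [-1.0, 0.0, 0.004], [-0.0, -1.0, -0.002]]
ft_force: [0.1, -0.5, 0.0]
opening: 0.898
```

Emit:
play_rows([
  {"tx": 0, "ty": 0, "tz": 0, "twist": 0},
  {"tx": 0, "ty": 0, "tz": 0, "twist": 0},
  {"tx": 0, "ty": 0, "tz": 0, "twist": 0},
  {"tx": 0, "ty": 0, "tz": 0, "twist": 0},
  {"tx": 0, "ty": 0, "tz": 0, "twist": 0},
  {"tx": 0, "ty": 0, "tz": 0, "twist": 0},
], grip=0.4, squeeze=40)

```text
t: 3.95
position: [0.4254, -0.0059, 0.0327]
tool_rot: [[0.003, 0.0, 1.0], [-1.0, -0.0, 0.003], [0.0, -1.0, 0.0]]
ft_force: [-0.8, -0.3, -0.7]
opening: 0.399
```

Run:
```python
from h import *
im=snapshot("wrist");cv2.imwrite("pics/w3.png",im[:,:,::-1]);im=snapshot("side");cv2.imwrite("pics/s3.png",im[:,:,::-1])
```

```text
(no output)
```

View pics/w3.png

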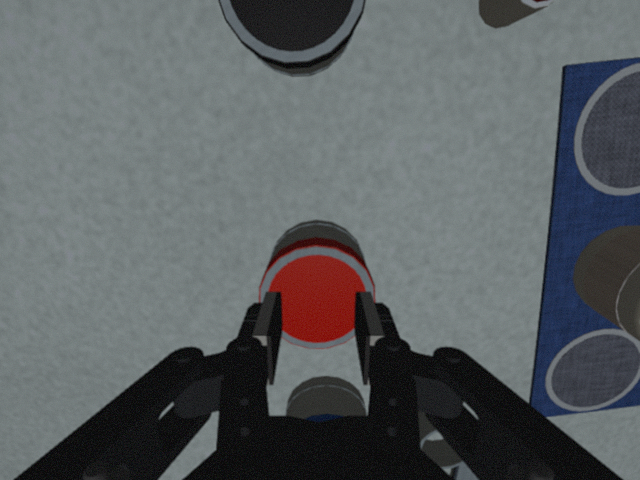

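View pics/s3.png

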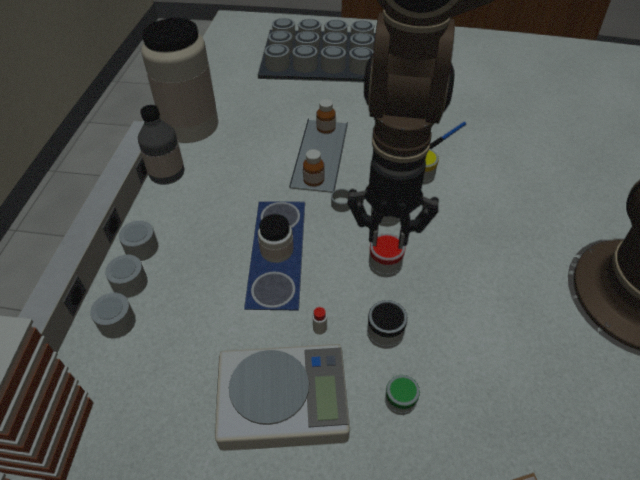

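Run:
```python
from h import *
s=robot.observe();print(s["position"],s["joint_pos"]);p=s["position"]
for n,f in(("wrist","w3"),("side","s3"),("scene",None)):
    c=get_calibration(n);im=cv2.imread(f"pics/{f}.png")[:,:,::-1].copy() if f else snapshot(n)
    for q in lids(im)["red"]:
        if cv2.contourArea(q)>50: print(n,cv2.boundingRect(q),circ(c,q,.046))
    a=s["tool_rot"]
    print(n,"tcp",proj(c,[p,p+a[:,1]*.019,p+a[:,2]*.017,p-a[:,2]*.017]))
    if n=="scene": cv2.imwrite("pics/sc3.png",cv2.resize(im[130:310,180:420,::-1],None,fx=3,fy=3,interpolation=3))
```

```text
[ 0.4253 -0.0059  0.0325] [-0.0138  0.0082 -0.5733  0.9893 -0.      1.5539]
wrist (269, 256, 96, 86) [424.2303  -4.6958  41.6324  47.8654]
wrist tcp [[319.3097 289.1221]
 [319.1618 273.6441]
 [351.9897 289.0759]
 [286.6252 289.138 ]]
side (314, 308, 11, 9) [514.7762 134.7133  14.4391  14.887 ]
side (374, 236, 27, 21) [426.0421  -4.585   40.1642  43.7645]
side tcp [[386.835  250.8337]
 [385.847  258.2142]
 [376.3626 249.717 ]
 [397.3298 251.9527]]
scene tcp [[288.405  233.3983]
 [288.8324 240.2716]
 [290.5396 237.9762]
 [286.3241 228.9347]]
```

View pics/sc3.png

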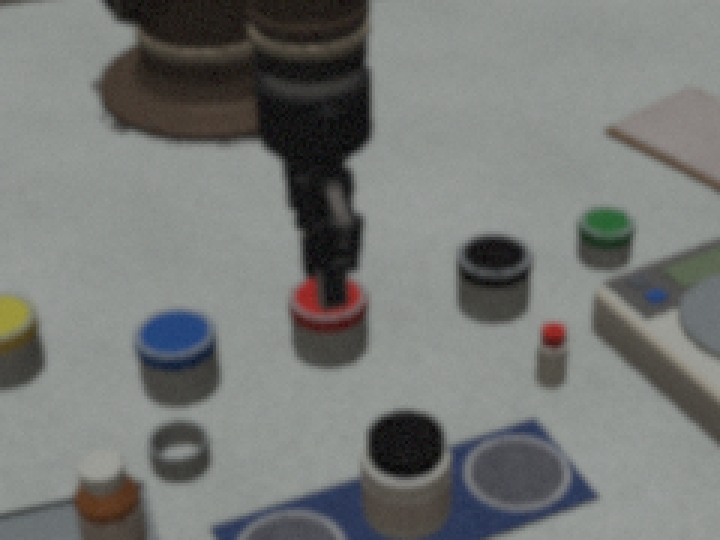

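Emit:
play_rows([
  {"tx": 0, "ty": 0, "tz": 0, "twist": 0},
  {"tx": 0, "ty": 0, "tz": 0, "twist": 0},
  {"tx": 0, "ty": 0, "tz": 0, "twist": 0},
  {"tx": 0, "ty": 0, "tz": 0, "twist": 0},
  {"tx": 0, "ty": 0, "tz": 0, "twist": 0},
  {"tx": 0, "ty": 0, "tz": 0, "twist": 0},
], grip=0.92)

```text
t: 4.7
position: [0.4253, -0.0059, 0.0325]
tool_rot: [[0.003, -0.0, 1.0], [-1.0, -0.0, 0.003], [0.0, -1.0, -0.0]]
ft_force: [0.3, 0.2, -0.2]
opening: 0.924
```

Run:
```python
from h import *
s=robot.observe();print(s["position"],s["opening"])
for n,b in(("wrist",None),("side",(150,310,340,460)),("scene",(130,270,230,350))):
    im=snapshot(n)[:,:,::-1]
    if b: im=cv2.resize(im[b[0]:b[1],b[2]:b[3]],None,fx=4,fy=4,interpolation=3)
    cv2.imwrite(f"pics/{n}4.png",im)
c=get_calibration("wrist");o=-c["R"].T@c["t"];print("cam in tool",s["tool_rot"].T@(o-s["position"]))
```

```text
[ 0.4253 -0.0059  0.0325] 0.9243779836037666
cam in tool [-0.0832 -0.1598 -0.0008]
```

View pics/side4.png

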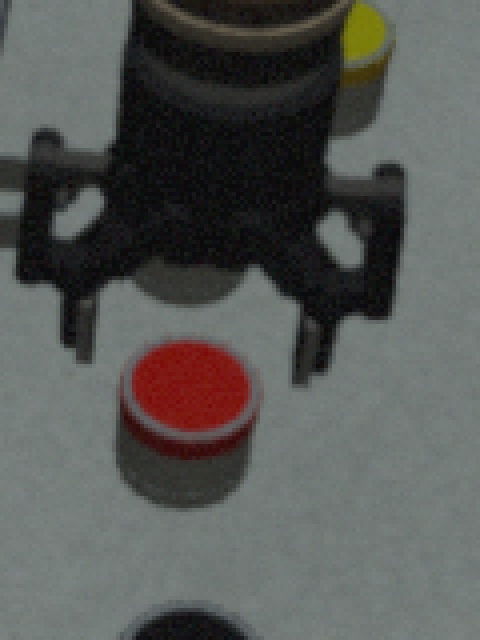

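View pics/scene4.png

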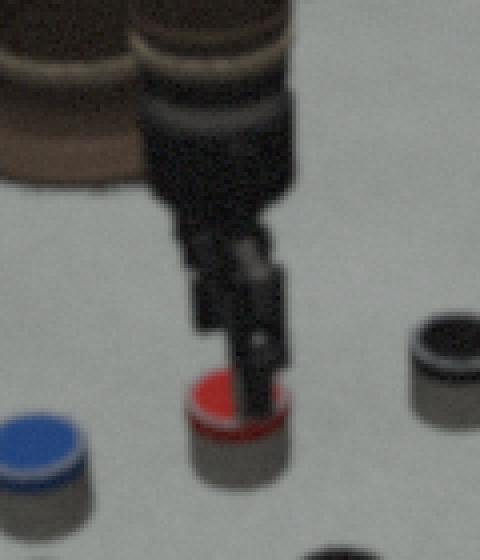

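View pics/wrist4.png

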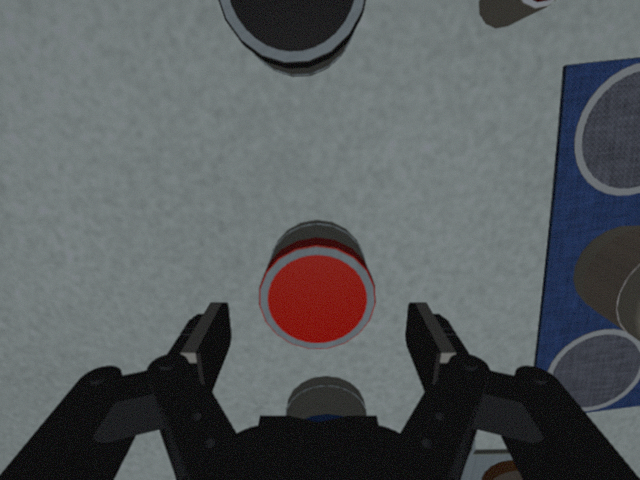

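Run:
```python
from h import *
C={n:get_calibration(n) for n in("scene","side","wrist")}
# +x finger tip: bottom edge mid
w=C["wrist"]
print(tri(C["scene"],(293.75,235.5),C["side"],(361,240)))
# wrist: +x finger tip inner corner (near +y) approx (410,304) ; (428,304) outer
for a in [(410,304),(428,304)]: print(tri(w,a,C["side"],(361,240)), tri(w,a,C["scene"],(293.75,235.5)))
for a in [(230,304),(212,304)]: print(tri(w,a,C["side"],(415,245.5)))
```

```text
[ 0.4675 -0.0038  0.0562]
[ 0.4675 -0.003   0.0543] [ 0.4659 -0.003   0.0552]
[0.4684 0.008  0.0699] [ 0.4722 -0.0028  0.0589]
[ 0.3835 -0.0026  0.0555]
[0.3831 0.0087 0.0714]
```

Emit:
play_rows([
  {"tx": 0, "ty": 0.4, "tz": 0, "twist": 0},
  {"tx": 0, "ty": 0.4, "tz": 0, "twist": 0},
  {"tx": 0, "ty": 0.4, "tz": 0, "twist": 0},
  {"tx": 0, "ty": 0, "tz": 0, "twist": 0},
])

```text
t: 5.25
position: [0.4234, -0.0059, -0.0059]
tool_rot: [[0.003, -0.004, 1.0], [-1.0, 0.0, 0.003], [-0.0, -1.0, -0.004]]
ft_force: [0.1, 0.4, 0.1]
opening: 0.918
```

Emit:
play_rows([
  {"tx": 0, "ty": 0, "tz": 0, "twist": 0},
  {"tx": 0, "ty": 0, "tz": 0, "twist": 0},
  {"tx": 0, "ty": 0, "tz": 0, "twist": 0},
  {"tx": 0, "ty": 0, "tz": 0, "twist": 0},
  {"tx": 0, "ty": 0, "tz": 0, "twist": 0},
  {"tx": 0, "ty": 0, "tz": 0, "twist": 0},
], grip=0.4)

```text
t: 5.85
position: [0.4256, -0.0059, -0.0032]
tool_rot: [[0.003, 0.001, 1.0], [-1.0, 0.0, 0.003], [-0.0, -1.0, 0.001]]
ft_force: [-0.1, -0.1, 1.0]
opening: 0.643
```

Run:
```python
from h import *
s=robot.observe();print(s["position"],s["opening"])
for n,b in(("side",(150,310,340,460)),):
    im=snapshot(n)[:,:,::-1]
    if b: im=cv2.resize(im[b[0]:b[1],b[2]:b[3]],None,fx=4,fy=4,interpolation=3)
    cv2.imwrite(f"pics/{n}5.png",im)
```

```text
[ 0.4256 -0.0059 -0.0032] 0.6432697863885238
```

View pics/side5.png

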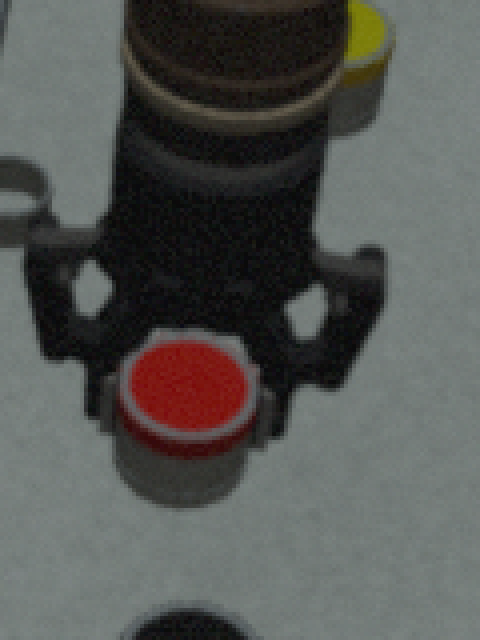

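Emit:
play_rows([
  {"tx": 0, "ty": -0.5, "tz": 0, "twist": 0},
  {"tx": 0, "ty": -0.9, "tz": 0, "twist": 0},
  {"tx": 0, "ty": -0.9, "tz": 0, "twist": 0},
  {"tx": -0.4, "ty": -0.9, "tz": 0.6, "twist": 0},
  {"tx": -0.4, "ty": -0.9, "tz": 0.8, "twist": 0},
  {"tx": -0.4, "ty": 0, "tz": 0.8, "twist": 0},
  {"tx": -0.4, "ty": 0, "tz": 0.8, "twist": 0},
  {"tx": -0.4, "ty": 0, "tz": 0.8, "twist": 0},
])

```text
t: 6.7
position: [0.54, 0.055, 0.1195]
tool_rot: [[0.003, 0.0, 1.0], [-1.0, 0.0, 0.003], [-0.0, -1.0, 0.0]]
ft_force: [-0.3, 0.2, -1.1]
opening: 0.64
```

Emit:
play_rows([
  {"tx": -0.4, "ty": 0, "tz": 0.8, "twist": 0},
  {"tx": -0.27, "ty": 0, "tz": 0.8, "twist": 0},
  {"tx": 0, "ty": 0, "tz": 0.37, "twist": 0},
  {"tx": 0, "ty": 0, "tz": 0, "twist": 0},
  {"tx": 0, "ty": 0, "tz": 0, "twist": 0},
])

```text
t: 7.2
position: [0.5973, 0.0743, 0.1191]
tool_rot: [[0.003, -0.002, 1.0], [-1.0, -0.0, 0.003], [0.0, -1.0, -0.002]]
ft_force: [-0.6, -0.4, -0.5]
opening: 0.638
```

Run:
```python
from h import *
s=robot.observe();print(s["position"],s["opening"]);print(s["tool_rot"])
im=snapshot("wrist");cv2.imwrite("pics/w6.png",im[:,:,::-1])
im=snapshot("side");cv2.imwrite("pics/s6.png",im[:,:,::-1])
```

```text
[0.5973 0.0743 0.1191] 0.638227019441037
[[ 0.0028 -0.0015  1.    ]
 [-1.     -0.0003  0.0028]
 [ 0.0003 -1.     -0.0015]]
```

View pics/w6.png

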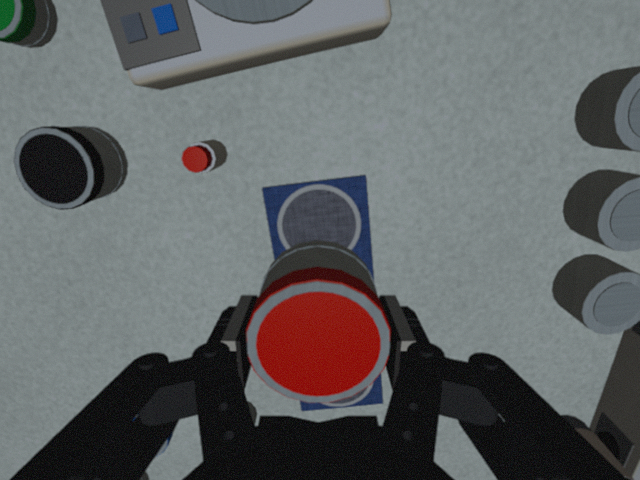

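View pics/s6.png

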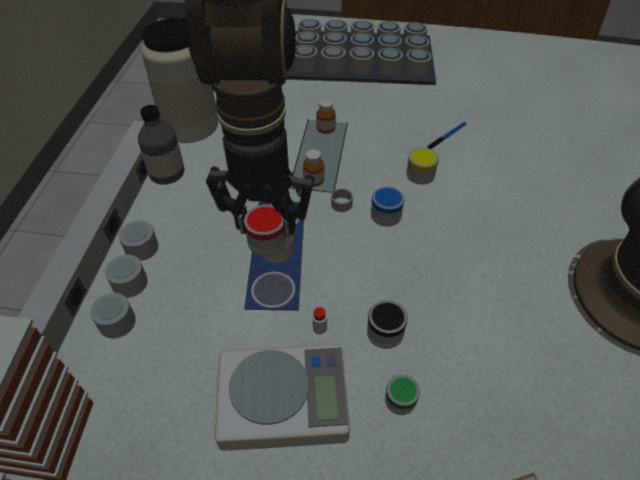

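Run:
```python
from h import *
c=get_calibration("wrist")
im=cv2.imread("pics/w6.png")[:,:,::-1].copy();h=hsv(im)
for k,cs in lids(im).items():
    for q in cs:
        if cv2.contourArea(q)>300: print(k,cv2.boundingRect(q),circ(c,q,.168))
mat=cv2.inRange(h,(105,120,20),(128,255,160))
q=max(comps(mat,300),key=cv2.contourArea)
M=np.zeros(mat.shape,np.uint8);cv2.fillPoly(M,[cv2.convexHull(q)],255)
M[:, :]=M&~mat;M[250:]=0;M=cv2.morphologyEx(M,cv2.MORPH_OPEN,np.ones((5,5)))
for w in comps(M,500):
    hull=w[w[:,0,1]<243]
    print(cv2.boundingRect(w),circ(c,hull,.004))
print(plane(c,[(319.5,184),(278,222),(361,220)],.004)*1000)
```

```text
blue (152, 4, 26, 30) [552.2713 185.4133   6.4089   7.8328]
green (0, 0, 14, 31) [505.4499 188.3223   3.9807   9.269 ]
red (257, 293, 123, 103) [596.41    74.5222  47.1011  47.2597]
red (183, 146, 25, 26) [556.9086 145.8135   7.5304   7.7883]
(321, 184, 41, 62) [618.1134  85.9685  20.5583  57.4388]
[[597.5904 108.628    4.    ]
 [562.9912  76.6616   4.    ]
 [632.3376  78.5384   4.    ]]
```

Emit:
play_rows([
  {"tx": 0, "ty": 0.8, "tz": 0.04, "twist": 0},
  {"tx": 0, "ty": 1, "tz": 0, "twist": 0},
  {"tx": 0, "ty": 0.9, "tz": 0, "twist": 0},
  {"tx": 0, "ty": 0.6, "tz": 0, "twist": 0},
  {"tx": 0, "ty": 0.3, "tz": 0, "twist": 0},
  {"tx": 0, "ty": 0.2, "tz": 0, "twist": 0},
  {"tx": 0, "ty": 0, "tz": 0, "twist": 0},
  {"tx": 0, "ty": 0, "tz": 0, "twist": 0},
])

```text
t: 8.1
position: [0.6, 0.0748, 0.0066]
tool_rot: [[0.003, 0.002, 1.0], [-1.0, 0.0, 0.003], [-0.0, -1.0, 0.002]]
ft_force: [0.4, -0.8, -1.4]
opening: 0.642
```

Emit:
play_rows([
  {"tx": 0, "ty": 0.1, "tz": -0.04, "twist": 0},
  {"tx": 0, "ty": 0.05, "tz": 0, "twist": 0},
  {"tx": 0, "ty": 0, "tz": 0, "twist": 0},
])

```text
t: 8.4
position: [0.5982, 0.0748, 0.0011]
tool_rot: [[0.003, 0.0, 1.0], [-1.0, -0.0, 0.003], [0.0, -1.0, 0.0]]
ft_force: [-0.1, 0.3, -1.1]
opening: 0.641
```

Emit:
play_rows([
  {"tx": 0, "ty": 0, "tz": 0, "twist": 0},
  {"tx": 0, "ty": 0, "tz": 0, "twist": 0},
  {"tx": 0, "ty": 0, "tz": 0, "twist": 0},
  {"tx": 0, "ty": 0, "tz": 0, "twist": 0},
], grip=0.88)

```text
t: 8.8
position: [0.5983, 0.0748, 0.0011]
tool_rot: [[0.003, 0.0, 1.0], [-1.0, 0.0, 0.003], [-0.0, -1.0, 0.0]]
ft_force: [0.5, -0.7, 0.3]
opening: 0.877
```

Emit:
play_rows([
  {"tx": 0, "ty": -0.5, "tz": 0, "twist": 0},
  {"tx": 0, "ty": -0.8, "tz": 0, "twist": 0},
  {"tx": 0, "ty": -0.9, "tz": 0, "twist": 0},
  {"tx": 0, "ty": -0.9, "tz": 0, "twist": 0},
  {"tx": 0, "ty": -0.9, "tz": 0, "twist": 0},
  {"tx": 0, "ty": 0, "tz": 0, "twist": 0},
])

```text
t: 9.4
position: [0.6004, 0.075, 0.1254]
tool_rot: [[0.003, 0.007, 1.0], [-1.0, 0.001, 0.003], [-0.001, -1.0, 0.007]]
ft_force: [0.2, 0.2, 0.9]
opening: 0.879
```

Run:
```python
from h import *
s=robot.observe();print(s["position"],s["opening"])
for n in("wrist","scene"):
    c=get_calibration(n);im=snapshot(n);cv2.imwrite(f"pics/{n}7.png",im[:,:,::-1])
    for q in lids(im)["red"]:print(n,cv2.boundingRect(q),circ(c,q,.05))
```

```text
[0.6004 0.075  0.1254] 0.8788908658899812
wrist (283, 210, 63, 60) [597.5062  75.414   45.4952  45.5495]
wrist (181, 147, 24, 25) [515.4252 133.4647  15.5111  15.9669]
scene (343, 263, 22, 14) [597.8661  76.539   36.472   40.7426]
```

View pics/wrist7.png

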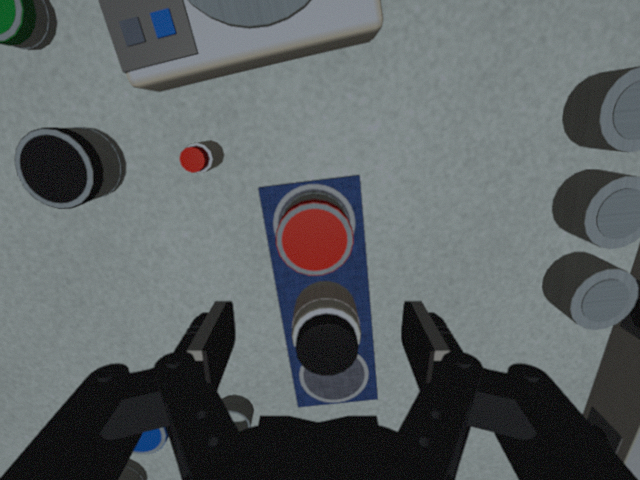

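View pics/scene7.png

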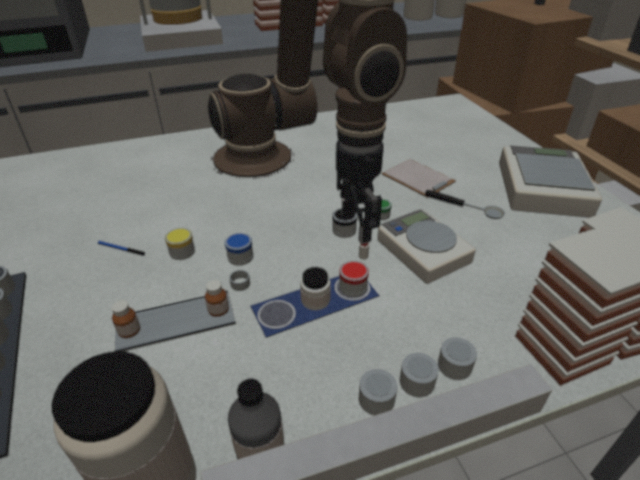

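Emit:
play_rows([
  {"tx": 0.8, "ty": 0, "tz": -0.7, "twist": 0},
  {"tx": 0.8, "ty": 0, "tz": -0.7, "twist": 0},
  {"tx": 0.8, "ty": 0, "tz": -0.7, "twist": 0},
  {"tx": 0.8, "ty": 0, "tz": -0.7, "twist": 0},
  {"tx": 0.8, "ty": 0, "tz": -0.7, "twist": 0},
  {"tx": 0.8, "ty": 0, "tz": -0.7, "twist": 0},
  {"tx": 0.8, "ty": 0, "tz": -0.7, "twist": 0},
  {"tx": 0.8, "ty": 0, "tz": -0.7, "twist": 0},
])

```text
t: 10.3
position: [0.429, -0.1183, 0.1196]
tool_rot: [[0.003, -0.002, 1.0], [-1.0, 0.001, 0.003], [-0.001, -1.0, -0.002]]
ft_force: [-0.1, -0.5, -0.4]
opening: 0.881
```

Emit:
play_rows([
  {"tx": 0, "ty": 0, "tz": 0, "twist": 0},
  {"tx": 0, "ty": 0, "tz": 0, "twist": 0},
])

```text
t: 10.5
position: [0.43, -0.1179, 0.1201]
tool_rot: [[0.002, -0.001, 1.0], [-1.0, 0.001, 0.002], [-0.001, -1.0, -0.001]]
ft_force: [0.7, -0.1, -0.9]
opening: 0.877
```

Emit:
play_rows([
  {"tx": -0.04, "ty": 0.8, "tz": 0.03, "twist": 0},
  {"tx": 0, "ty": 0.9, "tz": 0, "twist": 0},
  {"tx": 0, "ty": 0.7, "tz": 0, "twist": 0},
  {"tx": 0, "ty": 0.6, "tz": 0, "twist": 0},
  {"tx": 0, "ty": 0.6, "tz": 0, "twist": 0},
  {"tx": 0, "ty": 0.5, "tz": 0, "twist": 0},
  {"tx": 0, "ty": 0, "tz": 0, "twist": 0},
], grip=0.8)

```text
t: 11.2
position: [0.4303, -0.1152, -0.0045]
tool_rot: [[0.005, -0.004, 1.0], [-1.0, 0.001, 0.005], [-0.001, -1.0, -0.004]]
ft_force: [-1.1, 0.7, 0.1]
opening: 0.8
```

Emit:
play_rows([
  {"tx": 0, "ty": 0, "tz": 0, "twist": 0},
  {"tx": 0, "ty": 0, "tz": 0, "twist": 0},
  {"tx": 0, "ty": 0, "tz": 0, "twist": 0},
  {"tx": 0, "ty": 0, "tz": 0, "twist": 0},
  {"tx": 0, "ty": 0, "tz": 0, "twist": 0},
], grip=0.4)

```text
t: 11.7
position: [0.4318, -0.1166, -0.0017]
tool_rot: [[0.003, 0.001, 1.0], [-1.0, -0.0, 0.003], [0.0, -1.0, 0.001]]
ft_force: [-0.4, -0.5, -1.4]
opening: 0.646
```

Emit:
play_rows([
  {"tx": 0, "ty": -0.5, "tz": 0, "twist": 0},
  {"tx": 0, "ty": -0.9, "tz": 0, "twist": 0},
  {"tx": 0, "ty": -0.9, "tz": 0, "twist": 0},
  {"tx": -0.6, "ty": -0.9, "tz": 0.1, "twist": 0},
  {"tx": -0.9, "ty": -0.9, "tz": 0.3, "twist": 0},
  {"tx": -0.9, "ty": -0.6, "tz": 0.3, "twist": 0},
  {"tx": -0.9, "ty": 0, "tz": 0.3, "twist": 0},
  {"tx": -0.9, "ty": 0, "tz": 0.3, "twist": 0},
])

```text
t: 12.5
position: [0.4711, 0.0105, 0.1401]
tool_rot: [[0.003, 0.002, 1.0], [-1.0, 0.0, 0.003], [-0.0, -1.0, 0.002]]
ft_force: [-0.3, -0.3, -1.7]
opening: 0.646
```

Emit:
play_rows([
  {"tx": -0.9, "ty": 0, "tz": 0.3, "twist": 0},
  {"tx": -0.9, "ty": 0, "tz": 0.3, "twist": 0},
  {"tx": -0.9, "ty": 0, "tz": 0.3, "twist": 0},
  {"tx": -0.9, "ty": 0, "tz": 0.3, "twist": 0},
  {"tx": -0.9, "ty": 0, "tz": 0.3, "twist": 0},
  {"tx": 0, "ty": 0, "tz": 0, "twist": 0},
  {"tx": 0, "ty": 0, "tz": 0, "twist": 0},
])

```text
t: 13.2
position: [0.5146, 0.1449, 0.1387]
tool_rot: [[0.004, -0.001, 1.0], [-1.0, -0.001, 0.004], [0.001, -1.0, -0.001]]
ft_force: [-0.3, 0.1, -1.0]
opening: 0.643
```

Run:
```python
from h import *
s=robot.observe();print(s["position"],s["opening"])
im=snapshot("wrist");cv2.imwrite("pics/w8.png",im[:,:,::-1])
```

```text
[0.5146 0.1449 0.1387] 0.6434335296848919
```

View pics/w8.png

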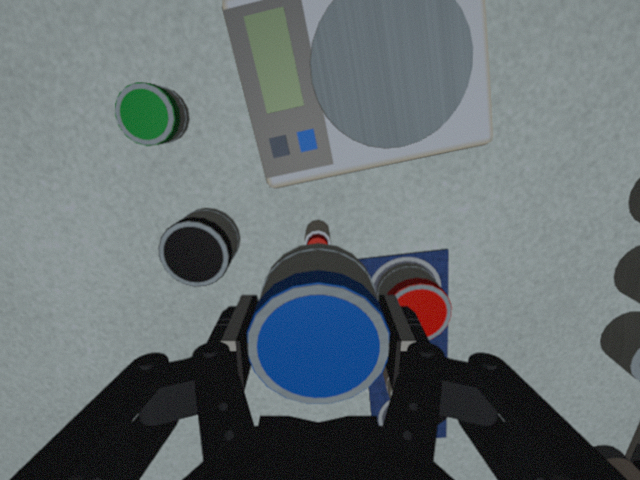

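Run:
```python
from h import *
c=get_calibration("wrist")
im=cv2.imread("pics/w8.png");g=cv2.GaussianBlur(cv2.cvtColor(im,cv2.COLOR_BGR2GRAY),(5,5),0)
# radial edges from (391,65)
pts=[]
c0=np.array([391,62.]);
for a in np.radians(np.arange(-20,200,3)):
    d=np.array([np.cos(a),np.sin(a)])
    rr=np.arange(65,105,.5);P=c0+rr[:,None]*d
    v=cv2.remap(g,P[:,0].astype(np.float32)[None],P[:,1].astype(np.float32)[None],1)[0].astype(float)
    gr=v[6:]-v[:-6];i=np.argmax(gr)
    if gr[i]>12 and P[i+3,1]>2: pts.append(P[i+3])
pts=np.array(pts);X=plane(c,pts,.06)[:,:2]*1000
from scipy.optimize import least_squares
r=least_squares(lambda p:np.hypot(X[:,0]-p[0],X[:,1]-p[1])-p[2],[561,263,52],loss="soft_l1")
print(len(X),r.x,np.abs(r.fun).max(),np.median(np.abs(r.fun)))
for k,cs in lids(im[:,:,::-1].copy()).items():
    for q in cs:
        if cv2.contourArea(q)>300: print(k,circ(c,q,.034 if k=="green" else .1864 if k=="blue" else .05))
```

```text
70 [556.3571 265.0489  55.4367] 8.101661597826947 1.041379352670706
blue [513.7322 142.9402  47.2691  47.305 ]
green [385.4755 232.0756  34.4608  34.5739]
red [602.8776  78.9718  30.0347  48.289 ]
```

Run:
```python
from h import *
from scipy.optimize import least_squares
c=get_calibration("wrist")
im=cv2.imread("pics/w8.png");g=cv2.GaussianBlur(cv2.cvtColor(im,cv2.COLOR_BGR2GRAY),(5,5),0)
pts=[];c0=np.array([391,62.])
for a in np.radians(np.arange(-20,200,3)):
    d=np.array([np.cos(a),np.sin(a)]);rr=np.arange(72,98,.5);P=c0+rr[:,None]*d
    v=cv2.remap(g,P[:,0].astype(np.float32)[None],P[:,1].astype(np.float32)[None],1)[0].astype(float)
    gr=v[6:]-v[:-6];i=np.argmax(gr)
    if gr[i]>12: pts.append(P[i+3])
X=plane(c,np.array(pts),.06)[:,:2]*1000;p=np.array([560,263,52.])
for _ in range(4):
    e=np.hypot(*(X-p[:2]).T)-p[2];k=np.abs(e)<(4 if _==0 else 1.5)
    p=least_squares(lambda q:np.hypot(X[k,0]-q[0],X[k,1]-q[1])-q[2],p).x;print(k.sum(),p)
e=X-p[:2];print(np.c_[np.degrees(np.arctan2(e[:,1],e[:,0])),np.hypot(*e.T)][::5])
# side
c=get_calibration("side");im=cv2.imread("pics/s6.png");g=cv2.GaussianBlur(cv2.cvtColor(im,cv2.COLOR_BGR2GRAY),(3,3),0)
th=np.radians(np.arange(0,360,5));pts=[]
for t in th:
    rs=np.arange(46,58,.25);W=np.c_[561+rs*np.cos(t),263+rs*np.sin(t),60+0*rs]/1000;U=proj(c,W).astype(np.float32)
    v=cv2.remap(g,U[:,0][None],U[:,1][None],1)[0].astype(float);gr=v[10:]-v[:-10];i=np.argmax(gr)
    if gr[i]>8: pts.append(W[i+5,:2]*1000)
X=np.array(pts);p=np.array([561,263,52.])
for _ in range(4):
    e=np.hypot(*(X-p[:2]).T)-p[2];k=np.abs(e)<(4 if _==0 else 1.5)
    p=least_squares(lambda q:np.hypot(X[k,0]-q[0],X[k,1]-q[1])-q[2],p).x;print("side",k.sum(),p)
```

```text
58 [559.6288 261.4454  51.5553]
58 [559.6288 261.4454  51.5553]
58 [559.6288 261.4454  51.5553]
58 [559.6288 261.4454  51.5553]
[[  20.8673   51.6432]
 [   6.841    51.6805]
 [  -6.8061   51.1132]
 [ -20.4401   51.8122]
 [ -34.3523   51.4678]
 [ -48.9024   51.8883]
 [ -64.2986   51.6155]
 [ -80.6002   51.3724]
 [ -97.5755   51.5596]
 [-114.7363   51.4607]
 [-131.4992   51.7161]
 [-159.3531   59.9158]
 [-173.6665   59.5946]
 [ 164.4154   51.3836]]
side 61 [560.7213 264.6997  52.1683]
side 61 [560.7213 264.6997  52.1683]
side 61 [560.7213 264.6997  52.1683]
side 61 [560.7213 264.6997  52.1683]
```

Emit:
play_rows([
  {"tx": -0.75, "ty": 0, "tz": 0.3, "twist": 0},
  {"tx": -0.8, "ty": 0, "tz": 0.3, "twist": 0},
  {"tx": -0.8, "ty": 0, "tz": 0.3, "twist": 0},
  {"tx": -0.8, "ty": 0, "tz": 0.33, "twist": 0},
  {"tx": -0.8, "ty": 0, "tz": 0.3, "twist": 0},
  {"tx": 0, "ty": 0.4, "tz": 0, "twist": 0},
  {"tx": 0, "ty": 0.7, "tz": 0, "twist": 0},
  {"tx": 0, "ty": 0, "tz": 0, "twist": 0},
])

```text
t: 14.05
position: [0.5584, 0.2612, 0.1028]
tool_rot: [[0.002, -0.005, 1.0], [-1.0, -0.003, 0.002], [0.003, -1.0, -0.005]]
ft_force: [-1.1, -0.3, -2.0]
opening: 0.649
```

Emit:
play_rows([
  {"tx": 0, "ty": 0.5, "tz": 0, "twist": 0},
  {"tx": 0, "ty": 0.5, "tz": 0, "twist": 0},
  {"tx": 0, "ty": 0.2, "tz": 0, "twist": 0},
  {"tx": 0, "ty": 0, "tz": 0, "twist": 0},
  {"tx": 0, "ty": 0, "tz": 0, "twist": 0},
])

```text
t: 14.55
position: [0.5606, 0.2629, 0.0709]
tool_rot: [[0.003, 0.001, 1.0], [-1.0, 0.0, 0.003], [-0.0, -1.0, 0.001]]
ft_force: [-0.3, 0.2, -0.6]
opening: 0.643
```

Remaining drop about 12 mm.

Emit:
play_rows([
  {"tx": -0.02, "ty": 0.2, "tz": 0, "twist": 0},
  {"tx": 0, "ty": 0.1, "tz": 0, "twist": 0},
  {"tx": 0, "ty": 0.06, "tz": 0, "twist": 0},
  {"tx": 0, "ty": 0, "tz": 0, "twist": 0},
])

```text
t: 14.95
position: [0.5601, 0.2639, 0.0589]
tool_rot: [[0.003, -0.001, 1.0], [-1.0, -0.0, 0.003], [0.0, -1.0, -0.001]]
ft_force: [-0.3, 0.1, -1.7]
opening: 0.643
```

Emit:
play_rows([
  {"tx": 0, "ty": 0.03, "tz": 0, "twist": 0},
  {"tx": 0, "ty": 0, "tz": 0, "twist": 0},
])

```text
t: 15.15
position: [0.5604, 0.264, 0.0583]
tool_rot: [[0.003, -0.0, 1.0], [-1.0, -0.0, 0.003], [0.0, -1.0, -0.0]]
ft_force: [-0.1, 0.1, -1.8]
opening: 0.641
```

Emit:
play_rows([
  {"tx": 0, "ty": 0, "tz": 0, "twist": 0},
  {"tx": 0, "ty": 0, "tz": 0, "twist": 0},
  {"tx": 0, "ty": 0, "tz": 0, "twist": 0},
  {"tx": 0, "ty": 0, "tz": 0, "twist": 0},
], grip=0.88)

```text
t: 15.55
position: [0.5605, 0.264, 0.0585]
tool_rot: [[0.003, 0.0, 1.0], [-1.0, 0.0, 0.003], [-0.0, -1.0, 0.0]]
ft_force: [-0.5, 0.7, 0.8]
opening: 0.88
```

Emit:
play_rows([
  {"tx": 0, "ty": -0.5, "tz": 0, "twist": 0},
  {"tx": 0, "ty": -0.8, "tz": 0, "twist": 0},
  {"tx": 0, "ty": -0.9, "tz": 0, "twist": 0},
  {"tx": 0.9, "ty": -0.3, "tz": 0, "twist": 0},
  {"tx": 0.9, "ty": 0, "tz": 0, "twist": 0},
  {"tx": 0.9, "ty": 0, "tz": -0.3, "twist": 0},
  {"tx": 0, "ty": 0, "tz": 0, "twist": 0},
  {"tx": 0, "ty": 0, "tz": 0, "twist": 0},
])

```text
t: 16.35
position: [0.5518, 0.1826, 0.1336]
tool_rot: [[0.002, 0.001, 1.0], [-1.0, 0.001, 0.002], [-0.001, -1.0, 0.001]]
ft_force: [-0.1, 0.8, 0.5]
opening: 0.882
```

Run:
```python
from h import *
from scipy.optimize import least_squares
s=robot.observe();print(s["position"],s["opening"])
for n in("wrist","side","scene"):
    c=get_calibration(n);im=snapshot(n);cv2.imwrite(f"pics/{n}9.png",im[:,:,::-1])
    for q in lids(im)["blue"]:
        e=circ(c,q,.106)
        if e[2]>25: print(n,cv2.boundingRect(q),e)
    g=cv2.GaussianBlur(cv2.cvtColor(im,cv2.COLOR_RGB2GRAY),(3,3),0)
    pts=[]
    for t in np.radians(np.arange(0,360,5)):
        rs=np.arange(46,58,.25);W=np.c_[560.5+rs*np.cos(t),263.3+rs*np.sin(t),60+0*rs]/1000;U=proj(c,W).astype(np.float32)
        v=cv2.remap(g,U[:,0][None],U[:,1][None],1)[0].astype(float);gr=v[10:]-v[:-10];i=np.argmax(gr)
        if gr[i]>8: pts.append(W[i+5,:2]*1000)
    X=np.array(pts);p=np.array([561,263,52.])
    for _ in range(4):
        e=np.hypot(*(X-p[:2]).T)-p[2];k=np.abs(e)<(4 if _==0 else 1.5)
        p=least_squares(lambda q:np.hypot(X[k,0]-q[0],X[k,1]-q[1])-q[2],p).x
    print(n,"pan",k.sum(),p)
```

```text
[0.5518 0.1826 0.1336] 0.8820573053952966
wrist (290, 78, 91, 94) [559.8254 262.8752  46.6769  46.8296]
wrist pan 60 [559.931  262.3859  51.5037]
side (247, 352, 38, 34) [561.0992 263.478   45.186   45.6857]
side pan 56 [560.6714 264.9196  51.9766]
scene (425, 212, 21, 11) [560.517  263.7791  34.2414  40.2709]
scene pan 45 [563.9605 260.6246  52.2971]
```

View pics/wrist9.png

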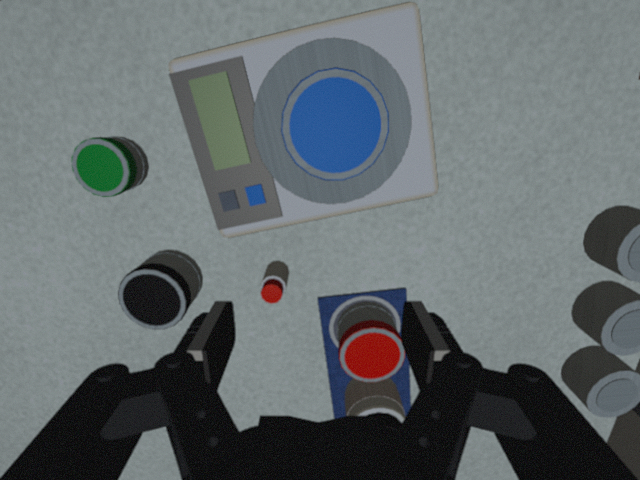

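Emit:
play_rows([
  {"tx": 0.87, "ty": 0, "tz": -0.37, "twist": 0},
  {"tx": 0.87, "ty": 0, "tz": -0.37, "twist": 0},
  {"tx": 0.87, "ty": 0, "tz": -0.37, "twist": 0},
  {"tx": 0.87, "ty": 0, "tz": -0.37, "twist": 0},
  {"tx": 0.87, "ty": 0, "tz": -0.37, "twist": 0},
  {"tx": 0.87, "ty": 0, "tz": -0.37, "twist": 0},
  {"tx": 0.87, "ty": 0, "tz": -0.37, "twist": 0},
  {"tx": 0.87, "ty": 0, "tz": -0.37, "twist": 0},
])

```text
t: 17.3
position: [0.4635, -0.0264, 0.1333]
tool_rot: [[0.005, 0.0, 1.0], [-1.0, 0.0, 0.005], [-0.0, -1.0, 0.0]]
ft_force: [0.5, 0.1, -0.2]
opening: 0.879
```

Emit:
play_rows([
  {"tx": 0.87, "ty": 0, "tz": -0.37, "twist": 0},
  {"tx": 0.87, "ty": 0, "tz": -0.37, "twist": 0},
  {"tx": 0.87, "ty": 0, "tz": -0.37, "twist": 0},
  {"tx": 0.87, "ty": 0, "tz": -0.37, "twist": 0},
  {"tx": 0.87, "ty": 0, "tz": -0.37, "twist": 0},
  {"tx": 0.3, "ty": 0, "tz": -0.37, "twist": 0},
  {"tx": 0, "ty": 0, "tz": 0, "twist": 0},
  {"tx": 0, "ty": 0, "tz": 0, "twist": 0},
])

```text
t: 18.1
position: [0.3976, -0.1653, 0.1333]
tool_rot: [[0.003, 0.0, 1.0], [-1.0, 0.0, 0.003], [-0.0, -1.0, 0.0]]
ft_force: [-0.7, 0.2, 0.9]
opening: 0.879
```

Run:
```python
from h import *
s=robot.observe();print(s["position"],s["opening"])
c=get_calibration("wrist");im=snapshot("wrist");cv2.imwrite("pics/w10.png",im[:,:,::-1])
for q in lids(im)["yellow"]: print(cv2.boundingRect(q),circ(c,q,.046))
```

```text
[ 0.3976 -0.1653  0.1333] 0.8794794557734873
(259, 289, 57, 50) [ 371.5439 -234.1636   46.5837   46.6877]
(259, 279, 61, 23) [393.6389  95.7269 155.1401 599.8275]
```

View pics/w10.png

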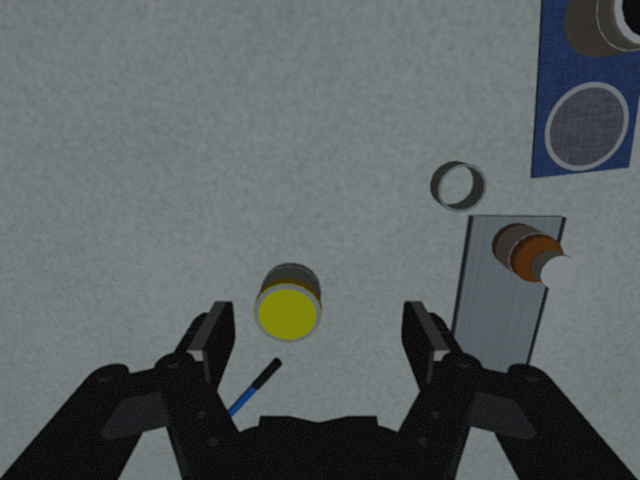

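Emit:
play_rows([
  {"tx": 0.78, "ty": 0.5, "tz": -0.3, "twist": 0},
  {"tx": 0.75, "ty": 0.5, "tz": -0.3, "twist": 0},
  {"tx": 0.75, "ty": 0.3, "tz": -0.25, "twist": 0},
  {"tx": 0, "ty": 0, "tz": 0, "twist": 0},
])

```text
t: 18.55
position: [0.3715, -0.2347, 0.093]
tool_rot: [[0.002, -0.002, 1.0], [-1.0, 0.001, 0.002], [-0.001, -1.0, -0.002]]
ft_force: [-0.3, 0.3, 0.3]
opening: 0.879
```

Emit:
play_rows([
  {"tx": 0, "ty": 0.7, "tz": 0, "twist": 0},
  {"tx": 0, "ty": 0.9, "tz": 0, "twist": 0},
  {"tx": 0, "ty": 0.8, "tz": 0, "twist": 0},
  {"tx": 0, "ty": 0.5, "tz": 0, "twist": 0},
  {"tx": 0, "ty": 0.33, "tz": 0, "twist": 0},
  {"tx": 0, "ty": 0, "tz": 0, "twist": 0},
])

```text
t: 19.15
position: [0.372, -0.2332, -0.0034]
tool_rot: [[0.005, -0.001, 1.0], [-1.0, 0.001, 0.005], [-0.001, -1.0, -0.001]]
ft_force: [-0.2, 0.0, 0.1]
opening: 0.881
```

Emit:
play_rows([
  {"tx": 0, "ty": 0, "tz": 0, "twist": 0},
  {"tx": 0, "ty": 0, "tz": 0, "twist": 0},
  {"tx": 0, "ty": 0, "tz": 0, "twist": 0},
  {"tx": 0, "ty": 0, "tz": 0, "twist": 0},
  {"tx": 0, "ty": 0, "tz": 0, "twist": 0},
], grip=0.4)

```text
t: 19.65
position: [0.3731, -0.2347, -0.0015]
tool_rot: [[0.003, 0.002, 1.0], [-1.0, -0.001, 0.003], [0.001, -1.0, 0.002]]
ft_force: [-0.7, 1.9, 7.1]
opening: 0.643
```

Emit:
play_rows([
  {"tx": 0, "ty": -0.5, "tz": 0, "twist": 0},
  {"tx": 0, "ty": -0.9, "tz": 0, "twist": 0},
  {"tx": 0, "ty": -0.9, "tz": 0, "twist": 0},
  {"tx": 0.2, "ty": -0.9, "tz": 0.4, "twist": 0},
  {"tx": 0.2, "ty": -0.9, "tz": 0.8, "twist": 0},
  {"tx": 0.2, "ty": -0.4, "tz": 0.8, "twist": 0},
  {"tx": 0.1, "ty": 0, "tz": 0.8, "twist": 0},
  {"tx": 0, "ty": 0, "tz": 0, "twist": 0},
])

```text
t: 20.45
position: [0.4586, -0.2558, 0.1325]
tool_rot: [[0.004, 0.002, 1.0], [-1.0, -0.001, 0.004], [0.001, -1.0, 0.002]]
ft_force: [-1.2, 0.2, -1.7]
opening: 0.645
```

Run:
```python
from h import *
s=robot.observe();print(s["position"],s["opening"])
im=snapshot("wrist");cv2.imwrite("pics/w11.png",im[:,:,::-1])
c=get_calibration("wrist")
for q in lids(im)["yellow"]: print(cv2.boundingRect(q),circ(c,q,s["position"][2]+.0475))
```

```text
[ 0.4586 -0.2558  0.1325] 0.6447015110418542
(257, 291, 123, 103) [ 456.0495 -254.4262   47.0424   47.1524]
(247, 267, 143, 68) [ 456.227  -267.8892   61.685    89.7739]
```

View pics/w11.png

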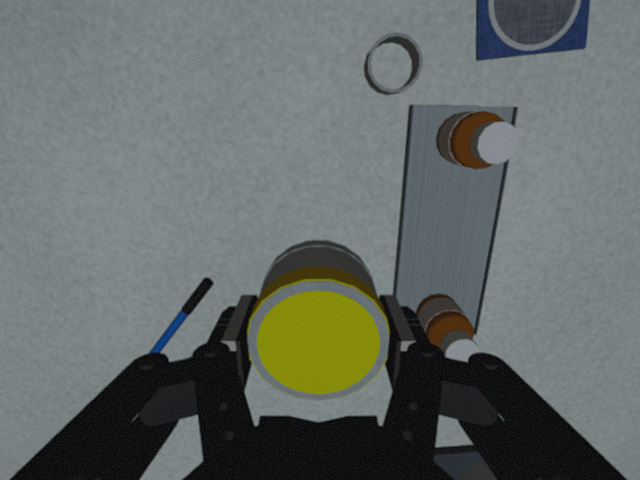

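Run:
```python
from h import *
im=cv2.imread("pics/w11.png")[:,:,::-1].copy();c=get_calibration("wrist");h=hsv(im)
print(h[143,496],h[347,462],h[200,440],h[60,300])
m=cv2.inRange(h,(0,0,115),(180,40,255))
for q in comps(m,150):
    b=cv2.boundingRect(q)
    if b[2]<60:print(b,cv2.contourArea(q),circ(c,q,.069))
print("L cap",plane(c,[(496,143)],.069)*1000)
T=plane(c,[(410,106),(516,107),(476,333),(396,280)],.005)*1000;print(T)
y=(T[0]-T[3])[:2];print("tray yaw",np.degrees(np.arctan2(-y[0],y[1])))
# side/scene caps
for n,f in(("side","side9"),("scene","scene9")):
    c2=get_calibration(n);i2=cv2.imread(f"pics/{f}.png")[:,:,::-1].copy();g=cv2.cvtColor(i2,cv2.COLOR_RGB2GRAY)
    m=cv2.inRange(g,135 if n=="side" else 125,255)
    for q in comps(m,10):
        b=cv2.boundingRect(q);e=plane(c2,q.reshape(-1,2).mean(0),.069)[0]*1000
        if abs(e[0]-572)<15 and abs(abs(e[1]+261)-80)<15: print(n,b,e[:2])
```

```text
[105  24 147] [106  19 145] [ 99  33 107] [ 90  19 134]
(436, 416, 35, 31) 673.0 [ 572.0054 -428.7498   26.8318   40.0098]
(341, 286, 48, 75) 530.0 [ 467.7104 -333.4419   79.1528   95.0823]
(292, 283, 30, 10) 154.0 [ 447.5743 -286.2156    6.2331   21.7672]
L cap [[ 568.7329 -184.7211   69.    ]]
[[ 528.1381 -160.8356    5.    ]
 [ 612.8364 -160.4524    5.    ]
 [ 612.6198 -369.627     5.    ]
 [ 528.4853 -311.6999    5.    ]]
tray yaw 0.13186437854409058
side (310, 150, 9, 8) [ 572.5477 -185.2959]
```

Run:
```python
from h import *
for n,b in(("side",(80,210,270,370)),("scene",(260,360,100,250))):
    im=cv2.imread(f"pics/{n}9.png");im=cv2.resize(im[b[0]:b[1],b[2]:b[3]],None,fx=5,fy=5,interpolation=3);cv2.imwrite(f"pics/{n}_t.png",im)
```

```text
(no output)
```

View pics/side_t.png

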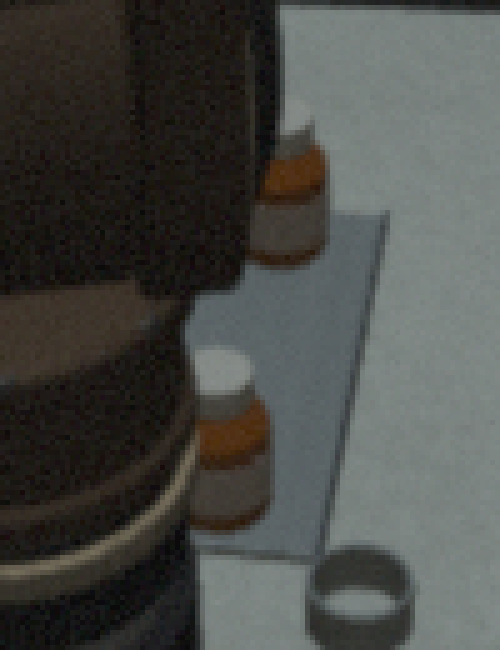

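View pics/scene_t.png

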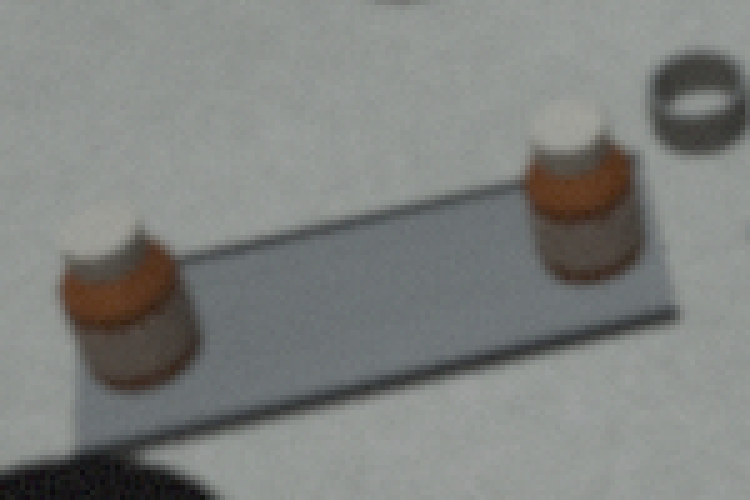

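Run:
```python
from h import *
C={n:get_calibration(n) for n in("scene","side")}
def o(n,u):
    b=(270,80) if n=="side" else (100,260); return np.array(b)+(np.array(u)+.5)/5-.5
for n,l in (("side",[((224,369),.069),((388,212),.005),((322,557),.005)]),("scene",[((569,124),.069),((100,230),.069),((678,308),.005),((77,448),.005),((637,152),.005)])):
    for u,z in l: print(n,u,plane(C[n],o(n,u),z)[0]*1000)
i=cv2.imread("pics/side0.png");cv2.imwrite("pics/st0.png",cv2.resize(i[90:200,280:360],None,fx=6,fy=6,interpolation=3))
```

```text
side (224, 369) [ 571.6156 -185.476    69.    ]
side (388, 212) [ 531.7198 -371.6807    5.    ]
side (322, 557) [ 531.6992 -159.5321    5.    ]
scene (569, 124) [ 572.4796 -183.2926   69.    ]
scene (100, 230) [ 573.0796 -343.1426   69.    ]
scene (678, 308) [ 612.1712 -159.1427    5.    ]
scene (77, 448) [ 609.0774 -367.6535    5.    ]
scene (637, 152) [ 526.7864 -159.7741    5.    ]
```

View pics/st0.png

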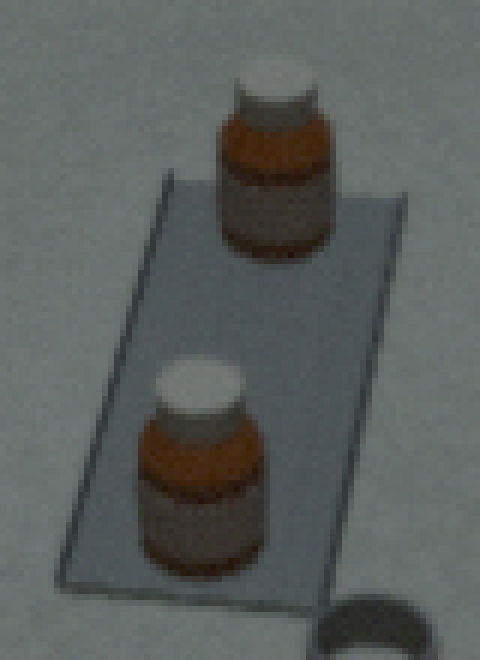

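Emit:
play_rows([
  {"tx": 0.11, "ty": 0, "tz": 0.7, "twist": 0},
  {"tx": 0.1, "ty": 0, "tz": 0.8, "twist": 0},
  {"tx": 0.1, "ty": 0, "tz": 0.8, "twist": 0},
  {"tx": 0, "ty": 0, "tz": 0.8, "twist": 0},
  {"tx": 0, "ty": 0, "tz": 0.66, "twist": 0},
  {"tx": 0, "ty": 0, "tz": 0, "twist": 0},
  {"tx": 0, "ty": 0, "tz": 0, "twist": 0},
])

```text
t: 21.2
position: [0.5678, -0.2638, 0.1317]
tool_rot: [[0.003, -0.002, 1.0], [-1.0, 0.001, 0.003], [-0.001, -1.0, -0.002]]
ft_force: [-1.0, 0.1, -2.0]
opening: 0.647
```

Run:
```python
from h import *
s=robot.observe();print(s["position"],s["opening"])
im=snapshot("wrist");cv2.imwrite("pics/w12.png",im[:,:,::-1])
c=get_calibration("wrist")
for q in lids(im)["yellow"]: print(cv2.boundingRect(q),circ(c,q,s["position"][2]+.0475))
```

```text
[ 0.5678 -0.2638  0.1317] 0.6471840896822041
(257, 291, 123, 103) [ 566.8737 -263.6738   47.3649   47.517 ]
(247, 267, 143, 68) [ 567.1186 -279.1053   62.9307   93.8881]
```

View pics/w12.png

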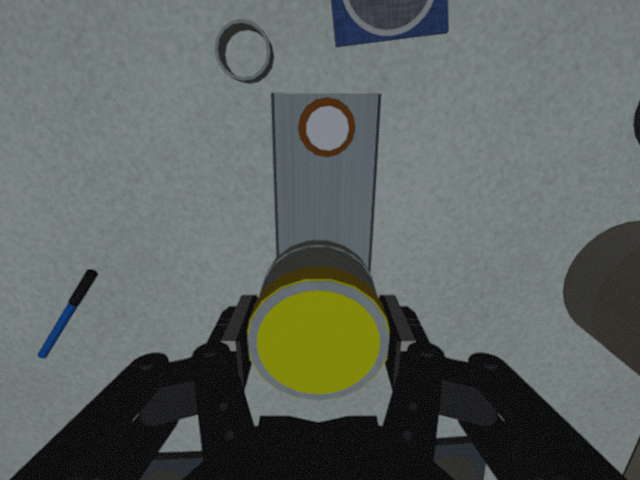

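Run:
```python
from h import *
im=cv2.imread("pics/w12.png")[:,:,::-1].copy();c=get_calibration("wrist");h=hsv(im)
m=cv2.inRange(h,(0,0,130),(180,60,255));m[:95]=0;m[165:]=0;m[:,:295]=0;m[:,360:]=0
for q in comps(m,300): print(cv2.boundingRect(q),circ(c,q,.069))
m=cv2.inRange(h,(5,120,30),(18,255,255));m[190:]=0
for q in comps(m,300): print("amber",cv2.boundingRect(q),circ(c,q,.05))
print(plane(c,[(272.5,93.5),(380,94.5),(278,255),(371,262)],.005)*1000)
```

```text
(307, 107, 41, 43) [ 572.1877 -185.2686   24.6916   24.8097]
amber (299, 98, 56, 58) [ 572.1352 -185.1117   36.4902   36.6245]
[[ 531.1533 -160.7701    5.    ]
 [ 614.7367 -161.2704    5.    ]
 [ 530.7911 -295.706     5.    ]
 [ 614.9056 -302.3253    5.    ]]
```

Emit:
play_rows([
  {"tx": 0.05, "ty": 0.7, "tz": 0.15, "twist": 0},
  {"tx": 0, "ty": 0.9, "tz": 0, "twist": 0},
  {"tx": 0, "ty": 0.9, "tz": 0, "twist": 0},
  {"tx": 0, "ty": 0.8, "tz": 0, "twist": 0},
  {"tx": 0, "ty": 0.4, "tz": 0, "twist": 0},
  {"tx": 0, "ty": 0, "tz": 0, "twist": 0},
  {"tx": 0, "ty": 0, "tz": 0, "twist": 0},
])

```text
t: 21.95
position: [0.5734, -0.2658, 0.0225]
tool_rot: [[0.003, 0.001, 1.0], [-1.0, -0.0, 0.003], [0.0, -1.0, 0.001]]
ft_force: [0.2, -0.6, -1.5]
opening: 0.64
```

Emit:
play_rows([
  {"tx": 0, "ty": 0.3, "tz": -0.03, "twist": 0},
  {"tx": 0, "ty": 0.2, "tz": 0, "twist": 0},
  {"tx": 0, "ty": 0.1, "tz": 0, "twist": 0},
  {"tx": 0, "ty": 0, "tz": 0, "twist": 0},
  {"tx": 0, "ty": 0, "tz": 0, "twist": 0},
])

```text
t: 22.45
position: [0.5726, -0.2655, 0.0036]
tool_rot: [[0.003, 0.0, 1.0], [-1.0, -0.0, 0.003], [0.0, -1.0, 0.0]]
ft_force: [-1.0, 0.1, 1.3]
opening: 0.643
```

Run:
```python
from h import *
s=robot.observe();print(s["position"],s["ft_force"])
im=snapshot("wrist");cv2.imwrite("pics/w13.png",im[:,:,::-1])
im=snapshot("scene");cv2.imwrite("pics/sc13.png",cv2.resize(im[230:380,80:280,::-1],None,fx=4,fy=4,interpolation=3))
```

```text
[ 0.5726 -0.2655  0.0036] [-1.0196  0.1258  1.3174]
```

View pics/sc13.png

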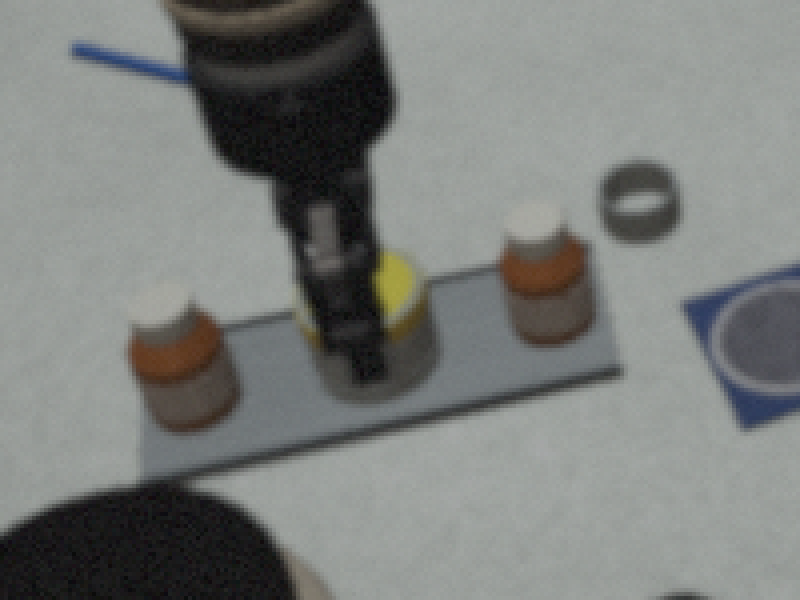

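Emit:
play_rows([
  {"tx": 0, "ty": 0, "tz": 0, "twist": 0},
  {"tx": 0, "ty": 0, "tz": 0, "twist": 0},
  {"tx": 0, "ty": 0, "tz": 0, "twist": 0},
  {"tx": 0, "ty": 0, "tz": 0, "twist": 0},
], grip=0.88)

```text
t: 22.95
position: [0.5726, -0.2655, 0.0034]
tool_rot: [[0.003, 0.0, 1.0], [-1.0, 0.0, 0.003], [-0.0, -1.0, 0.0]]
ft_force: [0.1, -0.1, -0.4]
opening: 0.882
```

Emit:
play_rows([
  {"tx": 0, "ty": -0.5, "tz": 0, "twist": 0},
  {"tx": 0, "ty": -0.8, "tz": 0, "twist": 0},
  {"tx": 0, "ty": -0.9, "tz": 0, "twist": 0},
  {"tx": 0, "ty": -0.9, "tz": 0, "twist": 0},
  {"tx": 0, "ty": -0.9, "tz": 0, "twist": 0},
  {"tx": 0, "ty": -0.9, "tz": 0, "twist": 0},
  {"tx": 0, "ty": 0, "tz": 0, "twist": 0},
  {"tx": 0, "ty": 0, "tz": 0, "twist": 0},
])

```text
t: 23.75
position: [0.5729, -0.2657, 0.1509]
tool_rot: [[0.003, 0.001, 1.0], [-1.0, -0.001, 0.003], [0.001, -1.0, 0.001]]
ft_force: [0.4, 0.2, -1.6]
opening: 0.882
```

Run:
```python
from h import *
s=robot.observe();print(s["position"],s["opening"])
for n in("wrist","scene","side"):
    im=snapshot(n);c=get_calibration(n);cv2.imwrite(f"pics/{n}14.png",im[:,:,::-1])
    for q in lids(im)["yellow"]: print(n,cv2.boundingRect(q),circ(c,q,.051))
```

```text
[ 0.5729 -0.2657  0.1509] 0.8823919581291112
wrist (288, 201, 59, 57) [ 571.0796 -264.515    46.3276   46.5027]
wrist (291, 193, 54, 14) [ 570.2191 -274.112    63.5517   77.192 ]
scene (159, 307, 27, 11) [ 582.6811 -260.9411   48.1568   52.0377]
scene (157, 293, 26, 19) [ 571.9304 -263.8641   41.7214   43.3211]
side (308, 127, 24, 15) [ 574.2665 -265.0775   44.2      45.5889]
```

View pics/wrist14.png

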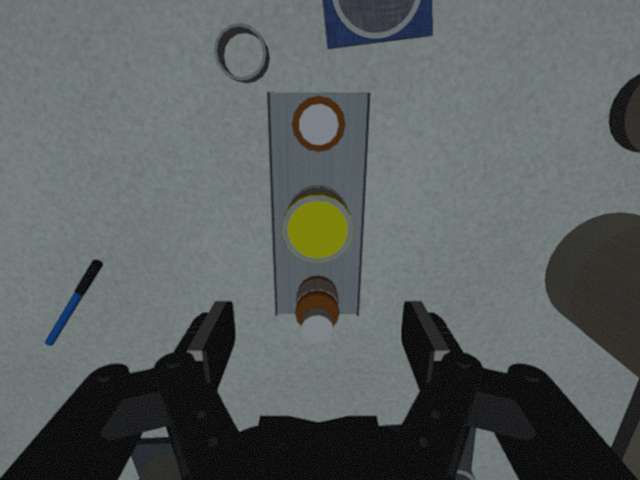

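Yellow stands between both bottle caps (319,124) and (317,325). Measure the midpoint in this same view.

Run:
```python
from h import *
im=cv2.imread("pics/wrist14.png")[:,:,::-1].copy();c=get_calibration("wrist");h=hsv(im)
m=cv2.inRange(h,(0,0,128),(180,60,255));w=np.zeros_like(m);w[98:150,296:342]=255;w[309:345,302:333]=255
for q in comps(m&w,200): print(cv2.boundingRect(q),circ(c,q,.069))
print(plane(c,[(267.5,93),(369,93),(275.5,315),(358,315.5)],.005)*1000)
```

```text
(302, 316, 31, 28) [ 570.2651 -343.9728   24.9391   25.4023]
(300, 105, 38, 39) [ 571.0435 -184.4974   24.2232   24.3128]
[[ 529.2207 -160.4939    5.    ]
 [ 612.7289 -160.2968    5.    ]
 [ 528.058  -369.5058    5.    ]
 [ 612.0164 -369.8042    5.    ]]
```

Emit:
play_rows([
  {"tx": -0.6, "ty": 0, "tz": -0.2, "twist": 0},
  {"tx": -0.9, "ty": 0, "tz": -0.34, "twist": 0},
  {"tx": -0.9, "ty": 0, "tz": -0.34, "twist": 0},
  {"tx": -0.9, "ty": 0, "tz": -0.34, "twist": 0},
  {"tx": -0.9, "ty": 0, "tz": -0.34, "twist": 0},
  {"tx": -0.9, "ty": 0, "tz": -0.34, "twist": 0},
  {"tx": -0.9, "ty": 0, "tz": -0.34, "twist": 0},
  {"tx": -0.9, "ty": 0, "tz": -0.34, "twist": 0},
])

```text
t: 24.7
position: [0.4933, -0.0577, 0.1492]
tool_rot: [[0.003, -0.002, 1.0], [-1.0, 0.0, 0.003], [-0.0, -1.0, -0.002]]
ft_force: [-0.3, -0.1, -0.7]
opening: 0.88
```

Emit:
play_rows([
  {"tx": -0.9, "ty": 0, "tz": -0.34, "twist": 0},
  {"tx": -0.9, "ty": 0, "tz": -0.34, "twist": 0},
  {"tx": -0.9, "ty": 0, "tz": -0.34, "twist": 0},
  {"tx": -0.9, "ty": 0, "tz": -0.34, "twist": 0},
  {"tx": -0.9, "ty": 0, "tz": -0.34, "twist": 0},
  {"tx": -0.9, "ty": 0, "tz": -0.34, "twist": 0},
  {"tx": -0.9, "ty": 0, "tz": -0.34, "twist": 0},
  {"tx": 0, "ty": 0, "tz": 0, "twist": 0},
])

```text
t: 25.5
position: [0.4209, 0.132, 0.1494]
tool_rot: [[0.007, -0.002, 1.0], [-1.0, 0.0, 0.007], [-0.0, -1.0, -0.002]]
ft_force: [0.1, -0.5, -0.7]
opening: 0.882
```

Run:
```python
from h import *
s=robot.observe();print(s["position"],s["qd"])
im=snapshot("wrist");c=get_calibration("wrist");cv2.imwrite(f"pics/w15.png",im[:,:,::-1])
for q in lids(im)["green"]: print(cv2.boundingRect(q),circ(c,q,.034))
```

```text
[0.4209 0.132  0.1494] [-0.0484  0.005   0.0108 -0.0014 -0.0255 -0.0477]
(250, 71, 46, 50) [386.2022 231.2488  34.0786  34.3932]
```

View pics/w15.png

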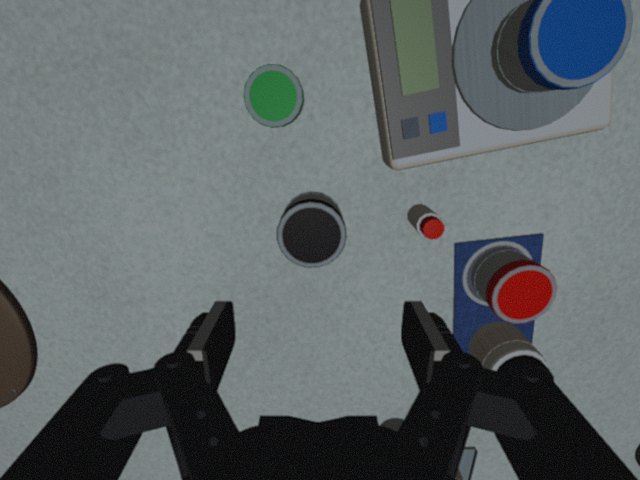

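Emit:
play_rows([
  {"tx": -0.83, "ty": 0, "tz": -0.3, "twist": 0},
  {"tx": -0.83, "ty": 0.3, "tz": -0.3, "twist": 0},
  {"tx": -0.83, "ty": 0.3, "tz": -0.3, "twist": 0},
  {"tx": -0.83, "ty": 0.3, "tz": -0.25, "twist": 0},
  {"tx": 0, "ty": 0.5, "tz": 0, "twist": 0},
  {"tx": 0, "ty": 0.6, "tz": 0, "twist": 0},
  {"tx": 0, "ty": 0, "tz": 0, "twist": 0},
], grip=0.75)

```text
t: 26.25
position: [0.3862, 0.2281, 0.0877]
tool_rot: [[0.003, -0.004, 1.0], [-1.0, -0.003, 0.003], [0.003, -1.0, -0.004]]
ft_force: [0.2, -1.1, -0.1]
opening: 0.753
```

Run:
```python
from h import *
s=robot.observe();print(s["position"],s["qd"])
im=snapshot("wrist");c=get_calibration("wrist");cv2.imwrite(f"pics/w16.png",im[:,:,::-1])
for q in lids(im)["green"]: print(cv2.boundingRect(q),circ(c,q,.034))
```

```text
[0.3862 0.2281 0.0877] [-0.0035 -0.0165  0.0508  0.0451  0.0013  0.0018]
(292, 220, 53, 50) [386.1625 232.2392  34.6452  34.819 ]
```

Emit:
play_rows([
  {"tx": -0.14, "ty": 0.5, "tz": 0, "twist": 0},
  {"tx": 0, "ty": 0.7, "tz": 0, "twist": 0},
  {"tx": 0, "ty": 0.7, "tz": 0, "twist": 0},
  {"tx": 0, "ty": 0.5, "tz": 0, "twist": 0},
  {"tx": 0, "ty": 0.4, "tz": 0, "twist": 0},
  {"tx": 0, "ty": 0.1, "tz": 0, "twist": 0},
  {"tx": 0, "ty": 0, "tz": 0, "twist": 0},
  {"tx": 0, "ty": 0, "tz": 0, "twist": 0},
])

```text
t: 27.1
position: [0.3883, 0.2339, 0.0042]
tool_rot: [[0.003, 0.001, 1.0], [-1.0, 0.001, 0.003], [-0.001, -1.0, 0.001]]
ft_force: [0.3, 0.6, -1.1]
opening: 0.755
```

Emit:
play_rows([
  {"tx": 0.04, "ty": 0.17, "tz": -0.05, "twist": 0},
  {"tx": 0, "ty": 0, "tz": 0, "twist": 0},
  {"tx": 0, "ty": 0, "tz": 0, "twist": 0},
])

```text
t: 27.4
position: [0.3861, 0.2325, -0.0016]
tool_rot: [[0.003, 0.0, 1.0], [-1.0, 0.0, 0.003], [-0.0, -1.0, 0.0]]
ft_force: [0.2, -0.2, 0.2]
opening: 0.747
```

Emit:
play_rows([
  {"tx": 0, "ty": 0, "tz": 0, "twist": 0},
  {"tx": 0, "ty": 0, "tz": 0, "twist": 0},
  {"tx": 0, "ty": 0, "tz": 0, "twist": 0},
  {"tx": 0, "ty": 0, "tz": 0, "twist": 0},
  {"tx": 0, "ty": 0, "tz": 0, "twist": 0},
  {"tx": 0, "ty": 0, "tz": 0, "twist": 0},
], grip=0.3, squeeze=35)

```text
t: 28.0
position: [0.3864, 0.2327, -0.0013]
tool_rot: [[0.003, 0.001, 1.0], [-1.0, 0.0, 0.003], [-0.0, -1.0, 0.001]]
ft_force: [-1.3, -0.9, 6.7]
opening: 0.497
```

Run:
```python
from h import *
s=robot.observe();print(s["position"],s["opening"],s["ft_force"])
im=snapshot("side");cv2.imwrite("pics/s17.png",cv2.resize(im[300:440,320:480,::-1],None,fx=4,fy=4,interpolation=3))
im=snapshot("wrist");cv2.imwrite("pics/w17.png",im[:,:,::-1])
```

```text
[ 0.3864  0.2327 -0.0013] 0.496992207187323 [-1.3474 -0.8854  6.6746]
```

View pics/s17.png

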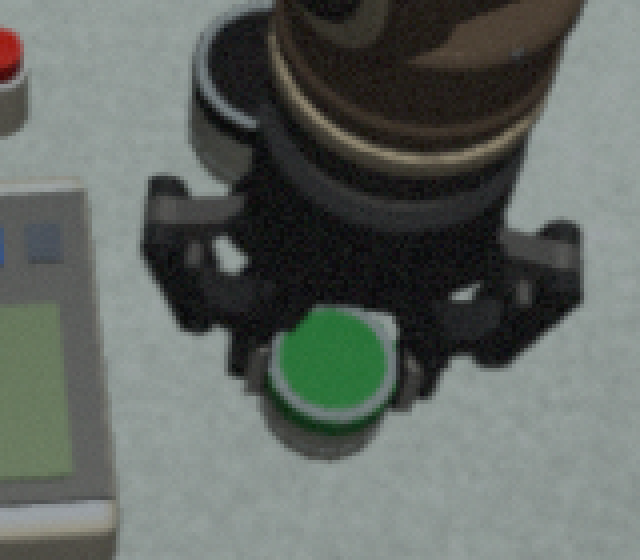

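View pics/w17.png

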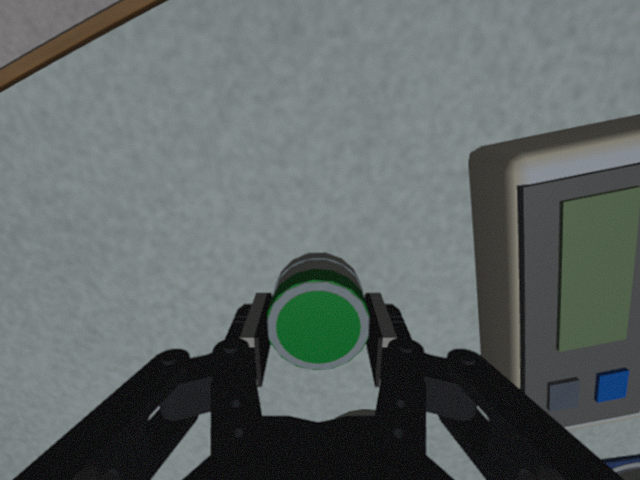

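Emit:
play_rows([
  {"tx": 0, "ty": -0.4, "tz": 0, "twist": 0},
  {"tx": 0, "ty": -0.9, "tz": 0, "twist": 0},
  {"tx": 0, "ty": -0.9, "tz": 0, "twist": 0},
  {"tx": 0, "ty": -0.9, "tz": 0, "twist": 0},
  {"tx": 0.4, "ty": -0.9, "tz": 0.1, "twist": 0},
  {"tx": 0.8, "ty": -0.9, "tz": 0.3, "twist": 0},
  {"tx": 0.9, "ty": 0, "tz": 0.34, "twist": 0},
  {"tx": 0.9, "ty": 0, "tz": 0.34, "twist": 0},
])

```text
t: 28.9
position: [0.4196, 0.142, 0.147]
tool_rot: [[0.004, 0.002, 1.0], [-1.0, 0.001, 0.004], [-0.001, -1.0, 0.002]]
ft_force: [1.1, -0.3, -0.5]
opening: 0.497
```

Emit:
play_rows([
  {"tx": 0.9, "ty": 0, "tz": 0.34, "twist": 0},
  {"tx": 0.9, "ty": 0, "tz": 0.34, "twist": 0},
  {"tx": 0.9, "ty": 0, "tz": 0.34, "twist": 0},
  {"tx": 0.9, "ty": 0, "tz": 0.34, "twist": 0},
  {"tx": 0.9, "ty": 0, "tz": 0.34, "twist": 0},
  {"tx": 0.9, "ty": 0, "tz": 0.34, "twist": 0},
  {"tx": 0.9, "ty": 0, "tz": 0.34, "twist": 0},
  {"tx": 0.9, "ty": 0, "tz": 0.34, "twist": 0},
])

```text
t: 29.7
position: [0.5013, -0.0743, 0.1457]
tool_rot: [[0.003, -0.0, 1.0], [-1.0, 0.0, 0.003], [-0.0, -1.0, -0.0]]
ft_force: [1.1, 0.4, 0.3]
opening: 0.5
```

Emit:
play_rows([
  {"tx": 0.9, "ty": 0, "tz": 0.34, "twist": 0},
  {"tx": 0.9, "ty": 0, "tz": 0.34, "twist": 0},
  {"tx": 0.9, "ty": 0, "tz": 0.34, "twist": 0},
  {"tx": 0.9, "ty": 0, "tz": 0.34, "twist": 0},
  {"tx": 0.5, "ty": 0, "tz": 0.3, "twist": 0},
  {"tx": 0, "ty": 0, "tz": 0, "twist": 0},
  {"tx": 0, "ty": 0, "tz": 0, "twist": 0},
])

```text
t: 30.4
position: [0.551, -0.1959, 0.1452]
tool_rot: [[0.003, -0.001, 1.0], [-1.0, 0.001, 0.003], [-0.001, -1.0, -0.001]]
ft_force: [0.3, 0.5, 0.0]
opening: 0.5
```

Emit:
play_rows([
  {"tx": 0.7, "ty": 0, "tz": 0.24, "twist": 0},
  {"tx": 0.8, "ty": 0, "tz": 0.24, "twist": 0},
  {"tx": 0.79, "ty": 0.5, "tz": 0.24, "twist": 0},
  {"tx": 0, "ty": 0.8, "tz": 0, "twist": 0},
  {"tx": 0, "ty": 0.5, "tz": 0, "twist": 0},
  {"tx": 0, "ty": 0, "tz": 0, "twist": 0},
  {"tx": 0, "ty": 0, "tz": 0, "twist": 0},
])

```text
t: 31.1
position: [0.5729, -0.2637, 0.0919]
tool_rot: [[0.004, -0.0, 1.0], [-1.0, 0.0, 0.004], [-0.0, -1.0, -0.0]]
ft_force: [0.4, -0.0, -0.5]
opening: 0.496
```

Run:
```python
from h import *
s=robot.observe();z=s["position"][2]+.0353;print(s["position"],s["opening"],s["ft_force"])
for n in("wrist","side","scene"):
    im=snapshot(n);c=get_calibration(n)
    for q in lids(im)["green"]:
        e=circ(c,q,z)
        if e[2]>15: print(n,cv2.boundingRect(q),e)
    if n=="side":cv2.imwrite("pics/s18.png",cv2.resize(im[60:200,250:410,::-1],None,fx=4,fy=4,interpolation=3))
    if n=="scene":cv2.imwrite("pics/sc18.png",cv2.resize(im[230:380,80:280,::-1],None,fx=4,fy=4,interpolation=3))
```

```text
[ 0.5729 -0.2637  0.0919] 0.49554512227219016 [ 0.3897 -0.0292 -0.4686]
wrist (277, 291, 83, 72) [ 572.6522 -264.4812   35.1668   35.3469]
wrist (267, 281, 37, 36) [ 561.9732 -255.0896   16.9822   28.5161]
wrist (305, 279, 64, 35) [ 570.6536 -265.5065   46.3125   49.5851]
side (310, 96, 18, 11) [ 575.0757 -264.6196   30.5576   31.7024]
```

View pics/sc18.png

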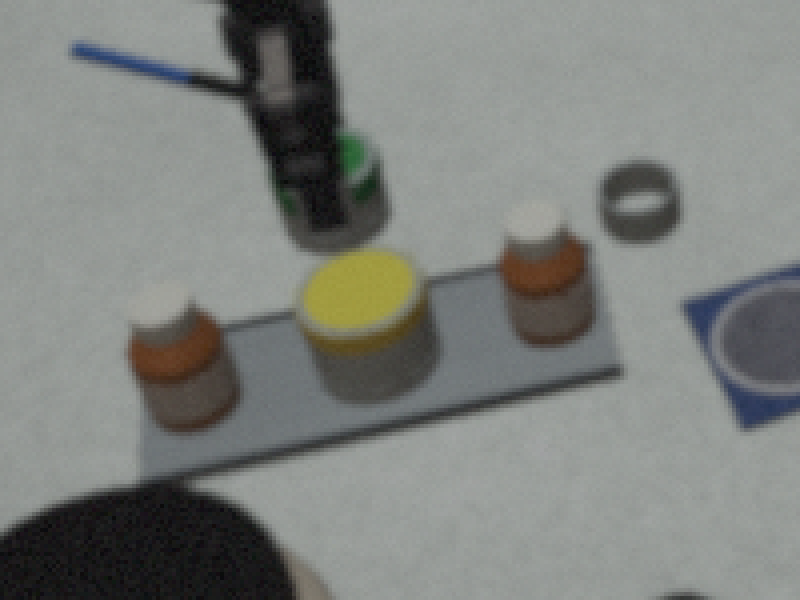

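View pics/s18.png

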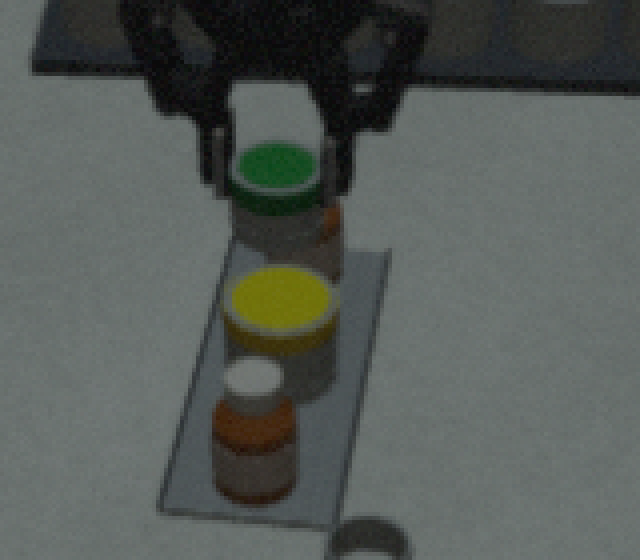

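Emit:
play_rows([
  {"tx": 0.01, "ty": 0.4, "tz": -0.03, "twist": 0},
  {"tx": 0, "ty": 0.4, "tz": 0, "twist": 0},
  {"tx": 0, "ty": 0.3, "tz": 0, "twist": 0},
  {"tx": 0, "ty": 0.1, "tz": 0, "twist": 0},
  {"tx": 0, "ty": 0, "tz": 0, "twist": 0},
  {"tx": 0, "ty": 0, "tz": 0, "twist": 0},
])

```text
t: 31.85
position: [0.5723, -0.265, 0.0553]
tool_rot: [[0.003, -0.0, 1.0], [-1.0, -0.0, 0.003], [0.0, -1.0, -0.0]]
ft_force: [-0.4, -0.7, -0.7]
opening: 0.5
```

Emit:
play_rows([
  {"tx": -0.01, "ty": 0.1, "tz": 0, "twist": 0},
  {"tx": 0, "ty": 0.05, "tz": 0, "twist": 0},
  {"tx": 0, "ty": 0, "tz": 0, "twist": 0},
  {"tx": 0, "ty": 0, "tz": 0, "twist": 0},
])

```text
t: 32.25
position: [0.5722, -0.2646, 0.0509]
tool_rot: [[0.003, 0.0, 1.0], [-1.0, 0.0, 0.003], [-0.0, -1.0, 0.0]]
ft_force: [0.7, -0.6, -0.3]
opening: 0.496
```

Run:
```python
from h import *
s=robot.observe();print(s["position"],s["opening"],s["ft_force"])
im=snapshot("side");cv2.imwrite("pics/s19.png",cv2.resize(im[60:200,250:410,::-1],None,fx=4,fy=4,interpolation=3));c=get_calibration("side")
r=lids(im)
for q in r["green"]:
    e=circ(c,q,.085);
    if e[2]>15: print(e)
```

```text
[ 0.5722 -0.2646  0.0509] 0.4957436159653552 [ 0.7101 -0.5726 -0.3291]
[ 574.4306 -265.987    30.3504   32.9956]
```

View pics/s19.png

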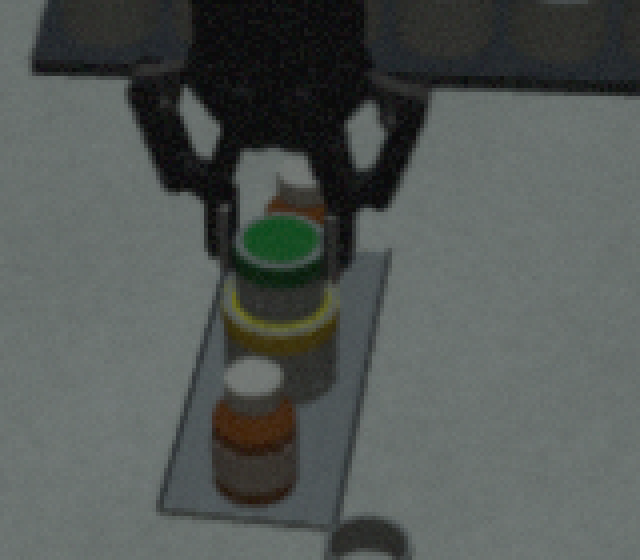

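Aligned. Lower a last 1 mm and release.

Emit:
play_rows([
  {"tx": 0, "ty": 0.03, "tz": 0, "twist": 0},
  {"tx": 0, "ty": 0, "tz": 0, "twist": 0},
])

```text
t: 32.5
position: [0.5722, -0.2646, 0.0498]
tool_rot: [[0.003, -0.0, 1.0], [-1.0, 0.0, 0.003], [-0.0, -1.0, -0.0]]
ft_force: [0.0, -0.5, 0.4]
opening: 0.494
```

Emit:
play_rows([
  {"tx": 0, "ty": 0, "tz": 0, "twist": 0},
  {"tx": 0, "ty": 0, "tz": 0, "twist": 0},
  {"tx": 0, "ty": 0, "tz": 0, "twist": 0},
  {"tx": 0, "ty": 0, "tz": 0, "twist": 0},
], grip=0.85)

```text
t: 32.9
position: [0.5723, -0.2647, 0.05]
tool_rot: [[0.003, 0.0, 1.0], [-1.0, -0.0, 0.003], [0.0, -1.0, 0.0]]
ft_force: [-0.9, -0.0, -0.6]
opening: 0.85
```

Emit:
play_rows([
  {"tx": 0, "ty": -0.3, "tz": 0, "twist": 0},
  {"tx": 0, "ty": -0.7, "tz": 0, "twist": 0},
  {"tx": 0, "ty": -0.9, "tz": 0, "twist": 0},
  {"tx": 0, "ty": -0.9, "tz": 0, "twist": 0},
  {"tx": 0, "ty": -0.9, "tz": 0, "twist": 0},
  {"tx": 0, "ty": -0.6, "tz": 0, "twist": 0},
  {"tx": 0, "ty": 0, "tz": 0, "twist": 0},
  {"tx": 0, "ty": 0, "tz": 0, "twist": 0},
])

```text
t: 33.7
position: [0.5724, -0.2647, 0.179]
tool_rot: [[0.003, 0.001, 1.0], [-1.0, -0.0, 0.003], [0.0, -1.0, 0.001]]
ft_force: [-0.1, -0.6, -0.1]
opening: 0.85
```

Run:
```python
from h import *
s=robot.observe();print(s["t"],s["position"],s["opening"],s["ft_force"])
Z={"yellow":.051,"blue":.106,"green":.085,"red":.05}
for n in("wrist","side","scene"):
    im=snapshot(n);c=get_calibration(n);cv2.imwrite(f"pics/{n}20.png",im[:,:,::-1])
    for k,cs in lids(im).items():
        for q in cs:
            e=circ(c,q,Z[k])
            if e[2]>20 and cv2.contourArea(q)>80: print(n,k,e)
    print(n,[ (k,proj(c,[p])[0]) for k,p in (("ring",[.514,-.1305,.022]),("vial",[.515,.134,.046]),("black",[.4155,.1273,.046]))])
```

```text
33.7 [ 0.5724 -0.2647  0.179 ] 0.8495353876948221 [-0.1256 -0.5963 -0.0774]
wrist yellow [ 570.7902 -265.686    46.1191   47.3353]
wrist green [ 570.9426 -264.2249   33.9701   34.0785]
wrist [('ring', array([249.5778,  56.4207])), ('vial', array([ 227.3457, -407.4839])), ('black', array([  70.9912, -380.0278]))]
side blue [561.0715 263.4943  45.2624  45.5262]
side green [ 574.0437 -264.3423   31.5121   31.8061]
side red [599.4685  76.2527  43.3567  44.5855]
side [('ring', array([341.7487, 196.3003])), ('vial', array([318.9788, 311.7038])), ('black', array([387.9271, 315.9553]))]
scene blue [560.3165 263.6632  34.7307  40.4368]
scene green [ 571.9081 -263.4048   25.7861   29.0327]
scene red [598.1798  76.6748  35.5428  40.7872]
scene [('ring', array([239.5811, 276.1063])), ('vial', array([364.4752, 239.7987])), ('black', array([344.4546, 214.3057]))]
```

View pics/wrist20.png

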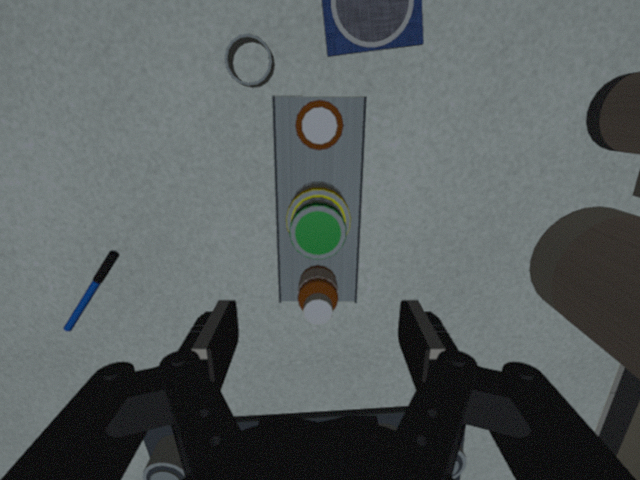

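View pics/scene20.png

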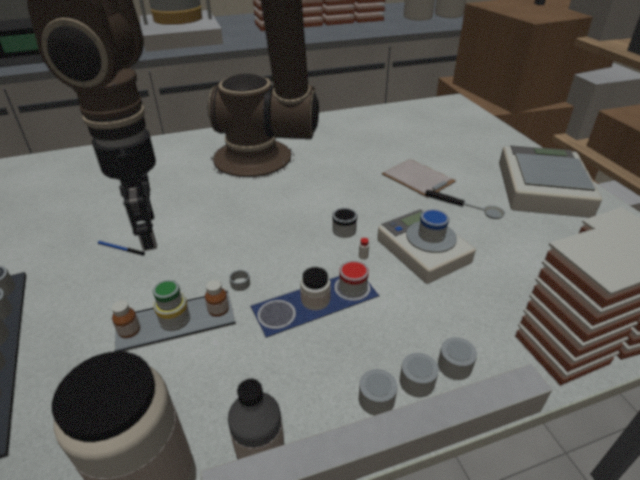

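View pics/side20.png

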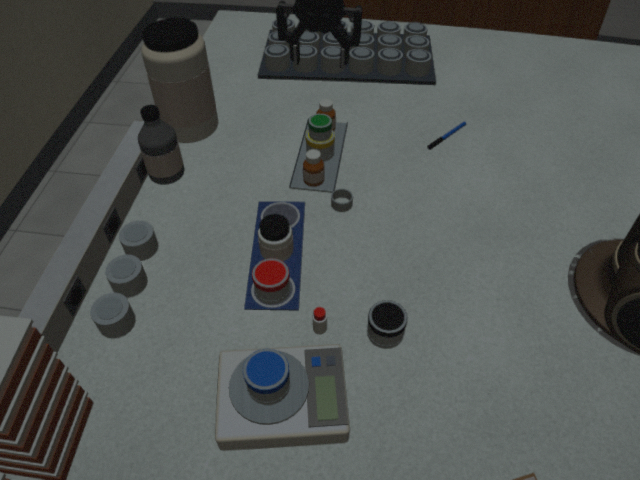

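```bash
python3 -c "
from rig import order,robot
print(order.sign_off(), robot.observe()['t'])"
```

```text
the job is handed in; nothing more can be done
the job is handed in; nothing more can be done
```

All four tins are placed as asked, upright and in the required order, and the job was handed in at about 34 s with the gripper open and clear of everything.

Last checks, in world mm:

| Tin | Where it stands | How far off centre |
|---|---|---|
| Red | White ring left of the jar | within about 2 mm |
| Blue | Middle of the balance pan | about 1 mm by wrist and side cameras; the scene camera's pan fit disagreed by about 5 mm |
| Yellow | Midway between the bottles on the tray | about 1 mm by wrist camera |
| Green | On top of the yellow tin | under 1 mm by wrist and side cameras |

- **Left in place:** the black tin, the vial and the steel ring appear where they started in the final pictures.
- **Disagreement found:** the fingertips sat about 25–40 mm higher than the reported tool position and the stated geometry imply. My first close on the red tin therefore shut above its lid without touching it. I measured the tips in the camera views and used the corrected height for every grasp after that.
- **Smaller disagreement:** the cameras differed from one another by 1–3 mm on the same point, so I centred each tin using several views.

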